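Tighten the cover of the feeder's oil reservoir crosswise in two passes

ROBOT

A 6-joint arm with a two-finger parallel gripper is mounted at the origin on a cart in front of the work surface, level with it; the furniture and walls round the work are solid. World frame = base frame: x ahead of the robot, y to its left, z up, the work surface at z = 0. Lengths are in m, angles in rad, forces in N, time in s.
With the tool pointing down it reaches from about 0.375 to 0.975 m from the base axis. Payload 3.8 kg.
Tool frame: the origin (TCP) lies on the centre line of the jaws, within the pads' length; the fingertips stand 17 mm ahead of it and the grasp point (between the pads) lies 2 mm behind it (bot.tip_extent is the distance from the TCP to the fingertips, in m); z points along the fingers, y is the line along which they close (so a half turn about z gives the same grasp; the last joint's range is limited). The gripper opens to 85 mm and grips with 20 to 120 N. Pads are 22 mm wide; open, the fingers measure 114 mm over their backs; the gripper's body (76 mm by 85 mm) begins 54 mm behind the grasp point. The pads swing forward as they close: fully open they stand 13 mm farther back than shut.
Start: joints at [1.268, 0.264, 1.604, -0, 1.274, -0.037], TCP at [0.177, 0.651, 0.248] pointing down, gripper open.
Joint ranges: [-2.63, 2.63], [-0.94, 2.18], [0.31, 2.57], [-1.31, 4.45], [0, 2.66], [-2.55, 2.55]. Speed limits (rad/s): [2.57, 2.57, 3.14, 3.14, 3.14, 3.14].

INTERFACE

Orientations are given as a rotation vector (axis times angle).
In Python, from workcell import readout, read_camera, finish_job, bot gives the robot as it stands.
- The arm moves only by the tool jog_arm, never from a script. Its argument "deltas" is one flat list of numbers, 7 for each row, row after row: the shift along the tool's x, y, z in m, then the turn, a rotation vector about the tool's x, y, z in degrees, then the gripper command: -1 is shut, 1 is fully open, values between are in proportion. A call has 1 to 8 rows; each row is the pose to reach, as a shift and turn from the pose commanded when the call began, along the tool's axes at that moment; what a row does not reach only later rows make up. A row lasts 1/10 s, in which the tool goes at most 50 mm and 8.59 degrees, less where a joint would pass 70% of its speed; a pose out of reach is approached as far as the arm can. A call with a gripper value outside its range is refused whole. The fingers move at their own pace and stop on an object; "squeeze" is the grip in N (left out, the last holds). Time passes only in rows, so rows that repeat a pose let the fingers close. It gives the time, the measured TCP pose, the force, the opening and the grip force at its end, in the units of the state.
- readout.read_state(): the state, without advancing time (a new reading comes with each control period).
- read_camera(name): name is "side" or "top"; returns a dict with "color" (420x560x3 uint8, blue, green, red), "fx", "fy", "cx", "cy" (pixels), "origin" and "attitude" of the camera in the world. Camera axes: x right, y down, z forward; pixel columns grow to the right and rows downward; lengths in m; the calibration is good to about 2 mm. A picture is of the moment at which its call begins. There is no depth.
- finish_job(): hands the job in; it is judged then, once.
The state is a dict: "time": time; "q": joint angles; "joint_vel": joint speeds; "joint_torque": joint torques, N m; "tool_pos": TCP position; "tcp_rot": TCP orientation; "wrist_force": force on the tool from outside, world axes, zero at the start; "torque": the same for the moment, N m; "width": opening from 0.0 (shut) to 1.0 (fully open); "grip_force": force on a finger pad.
Only numpy, scipy, OpenCV 4.12 (cv2) and the standard library are available. Lean on these libraries where they do the work, as an engineer would, in place of code of your own. Each camera call takes 0.05 s, during which the arm holds its last target. There are 200 camera calls.

TASK

The oil reservoir has been topped up and its cover put back, with the four T-grip knobs only run on loosely. Tighten them by hand crosswise (a knob, then the one opposite, then the other two) in two passes: first nip all four up snug so that the cover sits evenly on its gasket, then go round crosswise again and bring all four evenly hand-tight. Do not overtighten any of them, or the gasket is crushed, and let go at the end.

Things in the scene. Friction and masses are not known exactly. Their poses are not given: they have to be found in the camera images.
- reservoir: Oil reservoir: grey cast box bolted to the table, foot 124 x 150 mm, top flange 130 x 130 mm, 63 mm high to the top of its black gasket. Origin: centre of its underside. x points away from the front (the side with the sight glass, towards the robot), y to its left. All four knobs have the same shape, thread and feel; each of the four knob entries tells a part.
- cover: Bare aluminium cover, 130 x 130 x 7 mm (10 mm at the corner bosses), about 1 kg, lying loose on the gasket, held in place by a spigot, 90 x 90 x 12 mm, under it that enters the opening; a fixed brass filler cap, 26 mm wide, stands 18 mm above its middle. Origin: centre of its plate's underside, 63 mm above the table.
- knob_1: Front left knob, at x -45, y 45 mm of the reservoir; diagonally across from knob_3. Shape: black; hub 25 mm wide, up to 15 mm above the origin; on it a bar with flat sides, 50 mm long, 14 mm thick, from 13 to 35 mm above the origin: grip its middle across the flats. Origin: on the stud's axis under the foot, 73 to 74.5 mm above the table at the start. x along the bar, z up.
- knob_2: Front right knob, at x -45, y -45 mm of the reservoir; diagonally across from knob_4. Thread: clockwise seen from above tightens (right-hand), going down 10 mm a turn (1.6 mm per rad) until it bears on the cover; it stays where it is left. At the start each knob is an unknown 0.1 to 0.7 rad short of touching the cover; from touching to hand-tight it turns another 0.6 to 1 rad.
- knob_3: Back right knob, at x 45, y -45 mm of the reservoir; diagonally across from knob_1. Feel: slack it takes 0.06 N m to turn; once it bears on the cover the moment rises 0.2 to 0.25 N m per rad, 0.004 N m for each newton of clamping. Held still after a turn, the moment left is nil or up to 0.1 N m backward, unless the bar slipped in the pads: then it reads forward.
- knob_4: Back left knob, at x 45, y 45 mm of the reservoir; diagonally across from knob_2. Tightness, in moment while turning (clamping force on the cover): snug 0.12 N m (15 N), hand-tight 0.22 N m (40 N), gasket crushed above 0.38 N m (80 N). Held in flat 15 mm wide pads, the bar slips in them at about 0.02 N m per newton of grip.

How it is judged:
On the way:
1. First pass done: all four knobs are snug at the same time, each clamping the cover with 4 to 26 N (contact force between knob_1 and cover between 4 and 26 N and contact force between knob_2 and cover between 4 and 26 N and contact force between knob_3 and cover between 4 and 26 N and contact force between knob_4 and cover between 4 and 26 N), for 0.2 s.
At the end, for the whole second after the job is handed in: All four knobs clamp the cover hand-tight, each with 26 to 60 N, and are let go (contact force between knob_1 and cover between 26 and 60 N and contact force between knob_2 and cover between 26 and 60 N and contact force between knob_3 and cover between 26 and 60 N and contact force between knob_4 and cover between 26 and 60 N); the robot touches nothing.
It fails at once if A knob is overtightened: it clamps the cover with more than 80 N (contact force between any of knob_1, knob_2, knob_3, knob_4 and cover above 80 N).
It fails at once if First pass not crosswise: two neighbouring knobs bite (over 4 N) while both others are still slack (under 1 N) ((contact force between each of knob_1, knob_2 and cover above 4 N and contact force between each of knob_3, knob_4 and cover below 1 N) or (contact force between each of knob_2, knob_3 and cover above 4 N and contact force between each of knob_4, knob_1 and cover below 1 N) or (contact force between each of knob_3, knob_4 and cover above 4 N and contact force between each of knob_1, knob_2 and cover below 1 N) or (contact force between each of knob_4, knob_1 and cover above 4 N and contact force between each of knob_2, knob_3 and cover below 1 N)).
It fails at once if Second pass not crosswise: two neighbouring knobs are tight (over 28 N) while both others are only snug (under 18 N) ((contact force between each of knob_1, knob_2 and cover above 28 N and contact force between each of knob_3, knob_4 and cover below 18 N) or (contact force between each of knob_2, knob_3 and cover above 28 N and contact force between each of knob_4, knob_1 and cover below 18 N) or (contact force between each of knob_3, knob_4 and cover above 28 N and contact force between each of knob_1, knob_2 and cover below 18 N) or (contact force between each of knob_4, knob_1 and cover above 28 N and contact force between each of knob_2, knob_3 and cover below 18 N)).
It also fails if it takes over 72 s, if anything falls off the work surface, if the arm or the gripper's body presses on something with over 40 N, if the wrist force passes 120 N, or if a joint passes its speed limit or range.

## Working session

There is one attempt and no reset: what is moved stays moved. The work goes in short steps, Python scripts to look and compute and a tool call to move; the robot and the scene stay as the last step left them, time stands still between calls to the robot, and variables do not carry over. Pictures are saved under pics/ and viewed, at most 10 in all, crops included, and the job is handed in when it is done.

Besides the shell and the picture viewer there is one more tool, called as name(argument=value, ...), one argument or row to a line, values as JSON. jog_arm: Moves the arm, as the interface text tells. Its arguments: {"type":"object","properties":{"deltas":{"type":"array"},"squeeze":{"type":"number"}},"required":["deltas"]}

```bash
mkdir -p pics; ls
python3 - <<'E'
from workcell import readout, read_camera, bot
import cv2
for n in("top","side"):
    c=read_camera(n); cv2.imwrite(f"pics/{n}0.png",c["color"]); print({k:v for k,v in c.items() if k!="color"})
print(readout.read_state(), bot.tip_extent)
E
```

```text
pics
{'fx': 427.7110129937886, 'fy': 427.7110129937886, 'cx': 273.3856694254368, 'cy': 214.69824924465092, 'origin': array([ 0.35271746, -0.06323716,  0.89039226]), 'attitude': array([-2.13545302,  2.09391373, -0.17482156])}
{'fx': 484.1695615456532, 'fy': 484.1695615456532, 'cx': 282.7992722827951, 'cy': 215.47696172150634, 'origin': array([0.21551885, 0.56692068, 0.5931031 ]), 'attitude': array([-0.57260352,  2.56770046, -1.29287216])}
{'time': 0.1, 'q': array([ 1.26810968e+00,  2.64689412e-01,  1.60524554e+00, -6.22276120e-05,
        1.27368407e+00, -3.69425284e-02]), 'joint_vel': array([ 0.00177755, -0.00100679, -0.00234437,  0.00246222, -0.00075926,
       -0.00212071]), 'joint_torque': array([ 4.66423553e-04, -5.16700995e+01, -3.68591094e+01, -2.58800111e-05,
        6.31594259e-03, -2.13885102e-05]), 'tool_pos': array([0.17713579, 0.65069641, 0.24707429]), 'tcp_rot': array([-0.41613642, -3.11362195,  0.00315274]), 'wrist_force': array([-0.48716851, -0.07048366,  0.3321476 ]), 'torque': array([ 0.01171131, -0.0386029 , -0.01718445]), 'grip_force': 0.0, 'width': 0.9976221475241278} 0.017
```

View pics/top0.png

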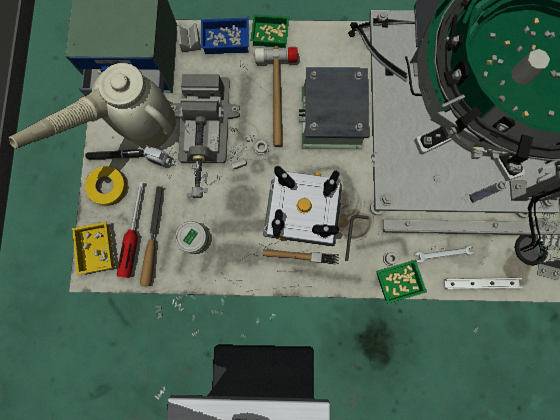

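View pics/side0.png

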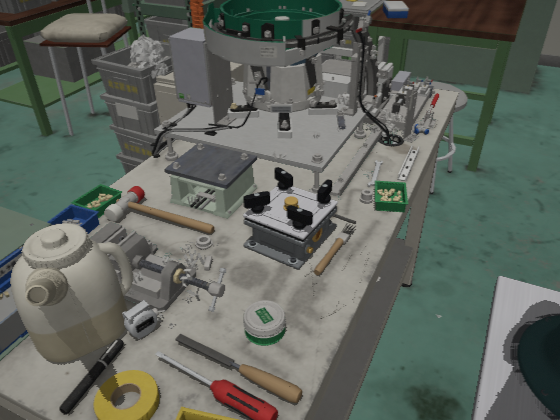

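```bash
cat > h.py <<'E'
import numpy as np, cv2
from scipy.spatial.transform import Rotation as R
from workcell import readout, read_camera, bot
def ray(c,uv,z):
    uv=np.atleast_2d(np.float64(uv)); d=np.c_[(uv[:,0]-c["cx"])/c["fx"],(uv[:,1]-c["cy"])/c["fy"],np.ones(len(uv))]
    d=R.from_rotvec(c["attitude"]).apply(d); o=c["origin"]
    return o+d*((z-o[2])/d[:,2])[:,None]
def proj(c,p):
    q=R.from_rotvec(c["attitude"]).inv().apply(np.atleast_2d(p)-c["origin"])
    return np.c_[q[:,0]/q[:,2]*c["fx"]+c["cx"],q[:,1]/q[:,2]*c["fy"]+c["cy"]]
E
python3 - <<'E'
from h import *
c=read_camera("top");s=read_camera("side")
print(ray(c,[[304,205]],.088), R.from_rotvec(c["attitude"]).as_matrix()[:,2])
m=ray(c,[[304,205]],.088)[0]; 
for n,cc,f in(("t",c,6),("s",s,5)):
    u=proj(cc,m)[0].astype(int); print(u)
    k=50 if n=="t" else 58
    im=cc["color"][u[1]-k:u[1]+k,u[0]-k:u[0]+k]; print(n,u-k,f)
    cv2.imwrite(f"pics/{n}1.png",cv2.resize(im,None,fx=f,fy=f,interpolation=cv2.INTER_CUBIC))
g=c["color"].max(2)
mask=((g<70)*255).astype(np.uint8)
mask[:165]=0;mask[245:]=0;mask[:,:260]=0;mask[:,345:]=0
for ct in cv2.findContours(mask,0,2)[0]:
    if cv2.contourArea(ct)>25: print(cv2.minAreaRect(ct),cv2.contourArea(ct))
E
```

```text
[[ 0.52310523 -0.10318624  0.088     ]] [ 0.1842443   0.02236926 -0.9826259 ]
[304 205]
t [254 155] 6
[292 198]
s [234 140] 5
((307.5, 214.0), (73.0, 60.0), -0.0) 665.5
((330.5477294921875, 182.62640380859375), (12.592133522033691, 27.058095932006836), 12.994616508483887) 205.0
((283.0000305175781, 178.00001525878906), (26.870054244995117, 11.31370735168457), 45.0) 230.0
```

View pics/t1.png

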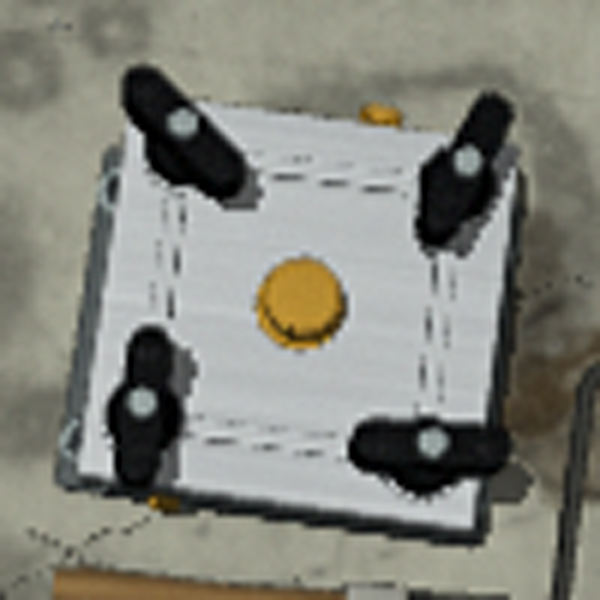

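View pics/s1.png

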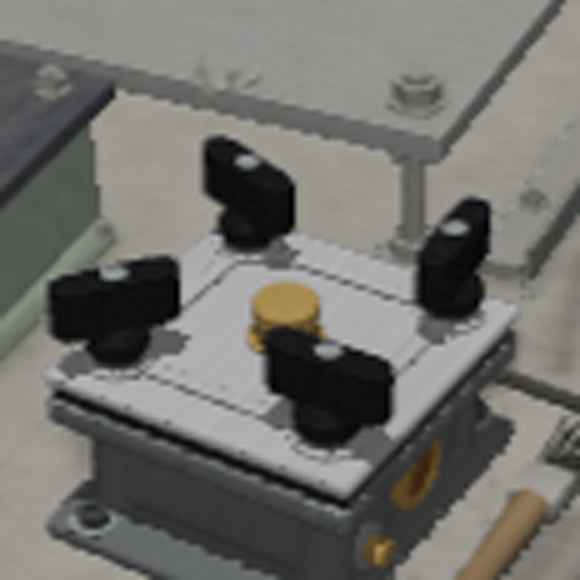

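```bash
cat >> h.py <<'E'
def tri(a,b,ua,ub):
    A=[];B=[]
    for c,u in((a,ua),(b,ub)):
        d=ray(c,u,0)[0]-c["origin"];d/=np.linalg.norm(d);P=np.eye(3)-np.outer(d,d);A.append(P);B.append(P@c["origin"])
    A=np.vstack(A);B=np.hstack(B);x=np.linalg.lstsq(A,B,rcond=None)[0];return x,np.linalg.norm(A@x-B)
E
python3 - <<'E'
from h import *
c=read_camera("top");s=read_camera("side")
T={4:(182,122),3:(467,160),1:(142,402),2:(432,442)}
S={4:(115,272),3:(246,160),1:(327,350),2:(455,228)}
ft=lambda p:np.array([254,155])+(np.array(p)+.5)/6-.5
fs=lambda p:np.array([234,140])+(np.array(p)+.5)/5-.5
X={}
for k in T:
    x,r=tri(c,s,ft(T[k]),fs(S[k]));X[k]=x;print(k,x.round(4),r.round(4),ray(c,ft(T[k]),.110).round(4)[0])
# bar ends: top-view (upper silhouette edge), side-view (top face edges)
E={'4t':[(160,75),(243,168)],'1t':[(132,345),(120,475)],'1t2':[(171,345),(160,475)],'2t':[(365,424),(500,422)],'3t':[(475,105),(425,185)],'3t2':[(509,115),(470,215)]}
F={'4s':[(55,284),(177,272)],'4s2':[(75,266),(170,258)],'3s':[(206,146),(276,182)],'3s2':[(226,139),(292,172)],'1s':[(270,345),(385,377)],'1s2':[(290,330),(385,355)],'2s':[(422,238),(465,203)],'2s2':[(452,250),(488,210)]}
for cc,f,D in((c,ft,E),(s,fs,F)):
    for k,(a,b) in D.items():
        p=ray(cc,[f(a),f(b)],.109);d=p[1]-p[0];print(k,np.degrees(np.arctan2(d[1],d[0]))%180,np.linalg.norm(d))
for i,j in((1,3),(2,4),(1,2),(1,4)): print(i,j,np.linalg.norm((X[i]-X[j])[:2]))
E
```

```text
4 [ 0.5759 -0.0639  0.108 ] 0.0007 [ 0.5758 -0.0637  0.11  ]
3 [ 0.5657 -0.1534  0.1079] 0.0002 [ 0.5649 -0.1532  0.11  ]
1 [ 0.4868 -0.0528  0.107 ] 0.0002 [ 0.4862 -0.0529  0.11  ]
2 [ 0.4755 -0.1425  0.1073] 0.0004 [ 0.4754 -0.1421  0.11  ]
4t 41.640438907537515 0.04005647482509208
1t 175.99167500070317 0.04085103432196035
1t2 176.26300715751907 0.04082245023560655
2t 91.91181440979575 0.04147406972709582
3t 149.05698105778274 0.03058569175181235
3t2 159.21505690975644 0.03483605028699201
4s 34.50725357526798 0.043923378560692804
4s2 33.13498762876651 0.03445386587965112
3s 160.36919126819652 0.03811848814142069
3s2 160.8343862404297 0.03562369628958634
1s 179.04944608456856 0.04313668706633164
1s2 179.9988079578701 0.035680401638166756
2s 79.04827293938943 0.029326026602098834
2s2 85.87579466850937 0.030749156672885556
1 3 0.12776307009740884
2 4 0.12751256863222551
1 2 0.09038080901346338
1 4 0.08975248276185223
```

```bash
cat >> h.py <<'E'
K={4:(.5759,-.0638,38),3:(.5654,-.1533,158),1:(.4865,-.0528,178),2:(.4755,-.1423,89)}
def plan(x,y,z,psi):
    s=readout.read_state(); R0=R.from_rotvec(s["tcp_rot"]); c,n=np.cos(np.radians(psi)),np.sin(np.radians(psi))
    Rt=R.from_matrix(np.array([[c,n,0],[n,-c,0],[0,0,-1.]]))
    d=R0.inv().apply(np.array([x,y,z])-s["tool_pos"]); r=np.degrees((R0.inv()*Rt).as_rotvec())
    print("t",round(s["time"],2),"d",d.round(4),"r",r.round(1),"q6",s["q"][5].round(2),"w",round(s["width"],3),"g",round(s["grip_force"],1),"psi",np.degrees(np.arctan2(*R0.as_matrix()[[1,0],0])).round(1))
def st():
    s=readout.read_state();m=R.from_rotvec(s["tcp_rot"]).as_matrix();print("t",round(s["time"],2),"p",s["tool_pos"].round(4),"psi",np.degrees(np.arctan2(m[1,0],m[0,0])).round(1),"F",s["wrist_force"].round(1),"M",s["torque"].round(3),"w",round(s["width"],3),"g",round(s["grip_force"],1),"q6",s["q"][5].round(2))
E
python3 -c "
from h import *
plan(*K[1][:2],.18,178)"
```

```text
t 0.3 d [-0.4833 -0.5978  0.0683] r [ -0.   -0.  -13.2] q6 -0.04 w 1.0 g 0.0 psi 164.8
```

jog_arm(
  deltas=[-0.483,-0.598,0.068,0,0,-13.2,-0.1,-0.483,-0.598,0.068,0,0,-13.2,-0.1,-0.483,-0.598,0.068,0,0,-13.2,-0.1,-0.483,-0.598,0.068,0,0,-13.2,-0.1,-0.483,-0.598,0.068,0,0,-13.2,-0.1,-0.483,-0.598,0.068,0,0,-13.2,-0.1,-0.483,-0.598,0.068,0,0,-13.2,-0.1,-0.483,-0.598,0.068,0,0,-13.2,-0.1],
  squeeze=20,
)

```text
time: 1.1
tool_pos: [0.3378, 0.2847, 0.2131]
tcp_rot: [0.055, 3.14, 0.001]
wrist_force: [-0.2, 0.3, 0.2]
width: 0.449
grip_force: 0.0
```

```bash
python3 -c "
from h import *
plan(*K[1][:2],.15,178);st()"
```

```text
t 1.1 d [-0.1602 -0.3321  0.0631] r [0.  0.1 0. ] q6 -0.89 w 0.449 g 0.0 psi 178.0
t 1.1 p [0.3378 0.2847 0.2131] psi 178.0 F [-0.2  0.3  0.2] M [ 0.014 -0.079 -0.031] w 0.449 g 0.0 q6 -0.89
```

jog_arm(
  deltas=[-0.16,-0.332,0.063,0,0,0,-0.1,-0.16,-0.332,0.063,0,0,0,-0.1,-0.16,-0.332,0.063,0,0,0,-0.1,-0.16,-0.332,0.063,0,0,0,-0.1,-0.16,-0.332,0.063,0,0,0,-0.1,-0.16,-0.332,0.063,0,0,0,-0.1,-0.16,-0.332,0.063,0,0,0,-0.1,-0.16,-0.332,0.063,0,0,0,-0.1],
)

```text
time: 1.9
tool_pos: [0.4866, -0.0545, 0.1497]
tcp_rot: [0.06, 3.14, -0.002]
wrist_force: [0.1, 1.2, -0.6]
width: 0.456
grip_force: 0.0
```

```bash
python3 -c "
from h import *
plan(*K[1][:2],.108,178);st()"
```

```text
t 1.9 d [0.0002 0.0018 0.0417] r [-0.1  0.  -0.2] q6 -1.69 w 0.456 g 0.0 psi 177.8
t 1.9 p [ 0.4866 -0.0545  0.1497] psi 177.8 F [ 0.1  1.2 -0.6] M [ 0.051 -0.006 -0.059] w 0.456 g 0.0 q6 -1.69
```

jog_arm(
  deltas=[0,0,0.02,0,0,0,-0.1,0,0,0.042,0,0,0,-0.1,0,0,0.042,0,0,0,-0.1,0,0,0.042,0,0,0,-0.1],
)

```text
time: 2.3
tool_pos: [0.4852, -0.0509, 0.1079]
tcp_rot: [-0.056, -3.14, -0.0]
wrist_force: [0.2, -0.2, 0.5]
width: 0.454
grip_force: 0.0
```

```bash
python3 -c "
from h import *
plan(*K[1][:2],.108,178);st()
for n in('top','side'):
    c=read_camera(n);k=proj(c,[.4865,-.0528,.11])[0].astype(int);cv2.imwrite('pics/%s2.png'%n,cv2.resize(c['color'][k[1]-50:k[1]+50,k[0]-66:k[0]+66],None,fx=5,fy=5,interpolation=2))
a,b=cv2.imread('pics/top2.png'),cv2.imread('pics/side2.png')
cv2.imwrite('pics/b2.png',cv2.resize(np.hstack([a,b]),(800,303)))
"
```

```text
t 2.3 d [-0.0014 -0.0018 -0.0001] r [ 0.  -0.1 -0. ] q6 -1.69 w 0.454 g 0.0 psi 178.0
t 2.3 p [ 0.4852 -0.0509  0.1079] psi 178.0 F [ 0.2 -0.2  0.5] M [-0.021  0.025  0.002] w 0.454 g 0.0 q6 -1.69
```

View pics/b2.png

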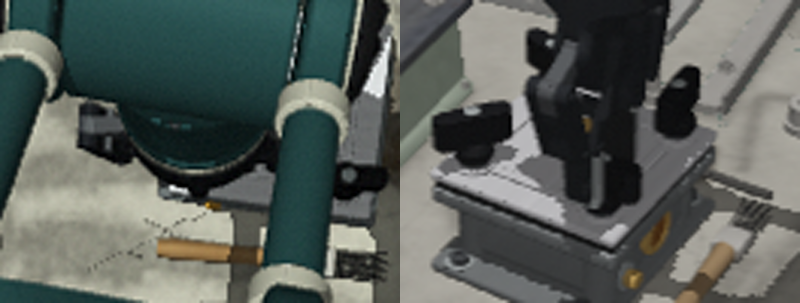

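The side view shows the two fingers straddling knob 1 (about (600,190) in the right half), with neither finger in contact. Next I shift 1–2 mm and close.

jog_arm(
  deltas=[-0.001,-0.002,0,0,0,0,-0.1,-0.001,-0.002,0,0,0,0,-1,-0.001,-0.002,0,0,0,0,-1,-0.001,-0.002,0,0,0,0,-1,-0.001,-0.002,0,0,0,0,-1,-0.001,-0.002,0,0,0,0,-1],
  squeeze=25,
)

```text
time: 3.0
tool_pos: [0.4871, -0.0524, 0.1091]
tcp_rot: [0.056, 3.14, 0.002]
wrist_force: [-1.4, 3.3, 6.5]
width: 0.155
grip_force: 28.3
```

```bash
python3 -c "
from h import *
st()"
```

```text
t 3.0 p [ 0.4871 -0.0524  0.1091] psi 178.0 F [-1.4  3.3  6.5] M [ 0.618  0.172 -0.067] w 0.155 g 28.3 q6 -1.69
```

jog_arm(
  deltas=[0,0,0,0,0,3.5,-1,0,0,0,0,0,7,-1],
)

```text
time: 3.2
tool_pos: [0.4871, -0.0525, 0.109]
tcp_rot: [0.251, 3.13, 0.001]
wrist_force: [-0.8, 2.6, 4.8]
width: 0.156
grip_force: 27.8
```

```bash
python3 -c "
from h import *
st()"
```

```text
t 3.2 p [ 0.4871 -0.0525  0.109 ] psi 170.8 F [-0.8  2.6  4.8] M [0.496 0.186 0.013] w 0.156 g 27.8 q6 -1.57
```

jog_arm(
  deltas=[0,0,0,0,0,3.5,-1,0,0,0,0,0,7,-1],
)

```text
time: 3.4
tool_pos: [0.4871, -0.0525, 0.1088]
tcp_rot: [0.441, 3.109, 0.001]
wrist_force: [-0.7, 2.8, 3.0]
width: 0.154
grip_force: 27.7
```

```bash
python3 -c "
from h import *
st()"
```

```text
t 3.4 p [ 0.4871 -0.0525  0.1088] psi 163.8 F [-0.7  2.8  3. ] M [0.398 0.022 0.017] w 0.154 g 27.7 q6 -1.45
```

jog_arm(
  deltas=[0,0,0,0,0,3.5,-1,0,0,0,0,0,7,-1],
)

```text
time: 3.6
tool_pos: [0.487, -0.0526, 0.1086]
tcp_rot: [0.63, 3.077, 0.001]
wrist_force: [-0.2, 2.1, 1.7]
width: 0.157
grip_force: 27.5
```

```bash
python3 -c "
from h import *
st()"
```

```text
t 3.6 p [ 0.487  -0.0526  0.1086] psi 156.8 F [-0.2  2.1  1.7] M [0.369 0.026 0.019] w 0.157 g 27.5 q6 -1.33
```

jog_arm(
  deltas=[0,0,0.0001,0,0,3.5,-1,0,0,0.0002,0,0,7,-1],
)

```text
time: 3.8
tool_pos: [0.487, -0.0526, 0.1084]
tcp_rot: [0.817, 3.033, 0.001]
wrist_force: [0.1, 2.1, 2.5]
width: 0.158
grip_force: 27.6
```

```bash
python3 -c "
from h import *
st()"
```

```text
t 3.8 p [ 0.487  -0.0526  0.1084] psi 149.8 F [0.1 2.1 2.5] M [0.337 0.082 0.044] w 0.158 g 27.6 q6 -1.2
```

jog_arm(
  deltas=[0,0,0.0001,0,0,3.5,-1,0,0,0.0002,0,0,7,-1],
)

```text
time: 4.0
tool_pos: [0.4869, -0.0527, 0.1083]
tcp_rot: [1.001, 2.977, 0.001]
wrist_force: [-0.4, 2.7, 3.7]
width: 0.154
grip_force: 27.7
```

```bash
python3 -c "
from h import *
st()"
```

```text
t 4.0 p [ 0.4869 -0.0527  0.1083] psi 142.8 F [-0.4  2.7  3.7] M [0.327 0.087 0.157] w 0.154 g 27.7 q6 -1.08
```

jog_arm(
  deltas=[0,0,0,0,0,2,-1],
)

```text
time: 4.1
tool_pos: [0.4869, -0.0527, 0.1083]
tcp_rot: [1.052, 2.96, 0.001]
wrist_force: [-0.2, 2.3, 2.8]
width: 0.157
grip_force: 27.6
```

```bash
python3 -c "
from h import *
st()"
```

```text
t 4.1 p [ 0.4869 -0.0527  0.1083] psi 140.9 F [-0.2  2.3  2.8] M [0.274 0.091 0.08 ] w 0.157 g 27.6 q6 -1.05
```

jog_arm(
  deltas=[0,0,0,0,0,2,-1],
)

```text
time: 4.2
tool_pos: [0.4869, -0.0527, 0.1082]
tcp_rot: [1.102, 2.941, 0.001]
wrist_force: [-1.1, 1.8, 2.4]
width: 0.154
grip_force: 27.5
```

```bash
python3 -c "
from h import *
st()"
```

```text
t 4.2 p [ 0.4869 -0.0527  0.1082] psi 138.9 F [-1.1  1.8  2.4] M [0.285 0.102 0.141] w 0.154 g 27.5 q6 -1.01
```

jog_arm(
  deltas=[0,0,0,0,0,0,-0.1,0,0,0,0,0,0,-0.1,0,0,-0.04,0,0,0,-0.1,-0.04,-0.008,-0.04,0,0,-6,-0.1,-0.083,-0.016,-0.04,0,0,-12,-0.1,-0.125,-0.0245,-0.04,0,0,-19,-0.1,-0.125,-0.0245,-0.04,0,0,-19,-0.1,-0.125,-0.0245,-0.04,0,0,-19,-0.1],
)

```text
time: 5.0
tool_pos: [0.5646, -0.1543, 0.147]
tcp_rot: [-0.603, -3.082, -0.0]
wrist_force: [-1.0, -0.5, -0.2]
width: 0.45
grip_force: 0.0
```

```bash
python3 -c "
from h import *
plan(*K[3][:2],.1095,158);st()"
```

```text
t 5.0 d [-0.0004  0.0012  0.0375] r [-0.  -0.1 -0.1] q6 -1.49 w 0.45 g 0.0 psi 157.9
t 5.0 p [ 0.5646 -0.1543  0.147 ] psi 157.9 F [-1.  -0.5 -0.2] M [ 0.056  0.022 -0.065] w 0.45 g 0.0 q6 -1.49
```

jog_arm(
  deltas=[0,0.001,0.0375,0,0,0,-0.1,0,0.001,0.0375,0,0,0,-0.1],
)

```text
time: 5.2
tool_pos: [0.5604, -0.1505, 0.1054]
tcp_rot: [-0.598, -3.074, -0.002]
wrist_force: [-1.6, 0.5, -2.0]
width: 0.452
grip_force: 0.0
```

```bash
python3 -c "
from h import *
v=[]
for i in range(8): read_camera('side'); v.append(readout.read_state()['torque'][2])
print(np.round(v,3),np.mean(v),np.std(v))
st()"
```

```text
[ 0.018  0.045  0.02   0.004 -0.003 -0.029  0.01   0.001] 0.00832741757850507 0.019986005515537808
t 5.6 p [ 0.5659 -0.1527  0.1116] psi 158.0 F [ 0.3 -0.4 -0.4] M [-0.014 -0.05   0.001] w 0.446 g 0.0 q6 -1.49
```

jog_arm(
  deltas=[0,0,0,0,0,0,-1,0,0,0,0,0,0,-1,0,0,0,0,0,0,-1,0,0,0,0,0,0,-1,0,0,0,0,0,0,-1],
)

```text
time: 6.1
tool_pos: [0.5655, -0.1528, 0.1109]
tcp_rot: [0.6, 3.083, -0.0]
wrist_force: [-1.6, 0.0, 5.7]
width: 0.159
grip_force: 28.4
```

```bash
python3 -c "
from h import *
st()"
```

```text
t 6.1 p [ 0.5655 -0.1528  0.1109] psi 158.0 F [-1.6  0.   5.7] M [ 0.032  0.223 -0.031] w 0.159 g 28.4 q6 -1.49
```

jog_arm(
  deltas=[0,0,0,0,0,3.5,-1,0,0,0,0,0,7,-1],
)

```text
time: 6.3
tool_pos: [0.5656, -0.153, 0.1108]
tcp_rot: [0.79, 3.039, -0.001]
wrist_force: [-0.1, -0.2, 2.8]
width: 0.154
grip_force: 27.4
```

```bash
python3 -c "
from h import *
st()"
```

```text
t 6.3 p [ 0.5656 -0.153   0.1108] psi 150.8 F [-0.1 -0.2  2.8] M [-0.117  0.127  0.054] w 0.154 g 27.4 q6 -1.37
```

jog_arm(
  deltas=[0,0,0,0,0,3.5,-1,0,0,0,0,0,7,-1],
)

```text
time: 6.5
tool_pos: [0.5655, -0.153, 0.1105]
tcp_rot: [0.975, 2.986, -0.001]
wrist_force: [-0.1, -0.4, 2.7]
width: 0.156
grip_force: 27.3
```

```bash
python3 -c "
from h import *
st()"
```

```text
t 6.5 p [ 0.5655 -0.153   0.1105] psi 143.8 F [-0.1 -0.4  2.7] M [-0.148  0.067  0.053] w 0.156 g 27.3 q6 -1.25
```

jog_arm(
  deltas=[0,0,0,0,0,4,-1],
)

```text
time: 6.6
tool_pos: [0.5654, -0.1531, 0.1104]
tcp_rot: [1.078, 2.95, -0.001]
wrist_force: [-0.7, -1.8, 2.3]
width: 0.149
grip_force: 27.2
```

```bash
python3 -c "
from h import *
st()"
```

```text
t 6.6 p [ 0.5654 -0.1531  0.1104] psi 139.8 F [-0.7 -1.8  2.3] M [-0.193  0.064 -0.034] w 0.149 g 27.2 q6 -1.18
```

jog_arm(
  deltas=[0,0,0,0,0,4,-1],
)

```text
time: 6.7
tool_pos: [0.5654, -0.1531, 0.1103]
tcp_rot: [1.181, 2.91, -0.001]
wrist_force: [0.4, -1.4, 1.1]
width: 0.155
grip_force: 27.2
```

```bash
python3 -c "
from h import *
st()"
```

```text
t 6.7 p [ 0.5654 -0.1531  0.1103] psi 135.8 F [ 0.4 -1.4  1.1] M [-0.206  0.06   0.053] w 0.155 g 27.2 q6 -1.11
```

jog_arm(
  deltas=[0,0,0.0001,0,0,3.5,-1],
)

```text
time: 6.8
tool_pos: [0.5653, -0.1532, 0.1102]
tcp_rot: [1.269, 2.873, -0.001]
wrist_force: [0.0, -1.3, 2.7]
width: 0.154
grip_force: 27.2
```

```bash
python3 -c "
from h import *
st()"
```

```text
t 6.8 p [ 0.5653 -0.1532  0.1102] psi 132.3 F [ 0.  -1.3  2.7] M [-0.233  0.089  0.074] w 0.154 g 27.2 q6 -1.05
```

jog_arm(
  deltas=[0,0,0.0001,0,0,3.5,-1],
)

```text
time: 6.9
tool_pos: [0.5653, -0.1532, 0.1101]
tcp_rot: [1.356, 2.833, -0.001]
wrist_force: [-1.3, -2.0, 3.1]
width: 0.154
grip_force: 27.2
```

```bash
python3 -c "
from h import *
st()"
```

```text
t 6.9 p [ 0.5653 -0.1532  0.1101] psi 128.8 F [-1.3 -2.   3.1] M [-0.298  0.071  0.05 ] w 0.154 g 27.2 q6 -0.98
```

jog_arm(
  deltas=[0,0,0.0001,0,0,3.5,-1],
)

```text
time: 7.0
tool_pos: [0.5653, -0.1532, 0.11]
tcp_rot: [1.442, 2.79, -0.001]
wrist_force: [-1.8, -0.9, 2.6]
width: 0.158
grip_force: 27.3
```

```bash
python3 -c "
from h import *
st()"
```

```text
t 7.0 p [ 0.5653 -0.1532  0.11  ] psi 125.4 F [-1.8 -0.9  2.6] M [-0.323  0.183  0.052] w 0.158 g 27.3 q6 -0.92
```

jog_arm(
  deltas=[0,0,0.0001,0,0,3.5,-1],
)

```text
time: 7.1
tool_pos: [0.5652, -0.1532, 0.1099]
tcp_rot: [1.526, 2.745, -0.001]
wrist_force: [-0.1, -0.9, 3.2]
width: 0.155
grip_force: 27.3
```

```bash
python3 -c "
from h import *
st()"
```

```text
t 7.1 p [ 0.5652 -0.1532  0.1099] psi 121.9 F [-0.1 -0.9  3.2] M [-0.24   0.137  0.072] w 0.155 g 27.3 q6 -0.86
```

jog_arm(
  deltas=[0,0,0.0001,0,0,3.5,-1],
)

```text
time: 7.2
tool_pos: [0.5652, -0.1533, 0.1098]
tcp_rot: [1.609, 2.697, -0.001]
wrist_force: [-1.2, -1.4, 3.5]
width: 0.152
grip_force: 27.3
```

```bash
python3 -c "
from h import *
st()"
```

```text
t 7.2 p [ 0.5652 -0.1533  0.1098] psi 118.4 F [-1.2 -1.4  3.5] M [-0.282  0.203  0.074] w 0.152 g 27.3 q6 -0.8
```

jog_arm(
  deltas=[0,0,0.0001,0,0,3.5,-1],
)

```text
time: 7.3
tool_pos: [0.5652, -0.1533, 0.1098]
tcp_rot: [1.691, 2.647, -0.001]
wrist_force: [-2.7, -0.6, 3.9]
width: 0.156
grip_force: 27.3
```

```bash
python3 -c "
from h import *
st()"
```

```text
t 7.3 p [ 0.5652 -0.1533  0.1098] psi 114.9 F [-2.7 -0.6  3.9] M [-0.337  0.26   0.126] w 0.156 g 27.3 q6 -0.74
```

jog_arm(
  deltas=[0,0,0.0001,0,0,3.5,-1],
)

```text
time: 7.4
tool_pos: [0.5651, -0.1533, 0.1097]
tcp_rot: [1.771, 2.594, -0.002]
wrist_force: [-2.4, -1.6, 2.9]
width: 0.155
grip_force: 27.4
```

```bash
python3 -c "
from h import *
st()"
```

```text
t 7.4 p [ 0.5651 -0.1533  0.1097] psi 111.4 F [-2.4 -1.6  2.9] M [-0.282  0.251  0.077] w 0.155 g 27.4 q6 -0.68
```

jog_arm(
  deltas=[0,0,0.0001,0,0,3.5,-1],
)

```text
time: 7.5
tool_pos: [0.5651, -0.1533, 0.1096]
tcp_rot: [1.849, 2.539, -0.002]
wrist_force: [-1.7, -2.3, 4.2]
width: 0.151
grip_force: 27.4
```

```bash
python3 -c "
from h import *
st()"
```

```text
t 7.5 p [ 0.5651 -0.1533  0.1096] psi 107.9 F [-1.7 -2.3  4.2] M [-0.296  0.297  0.126] w 0.151 g 27.4 q6 -0.62
```

jog_arm(
  deltas=[0,0,0.0001,0,0,3.5,-1],
)

```text
time: 7.6
tool_pos: [0.565, -0.1533, 0.1096]
tcp_rot: [1.926, 2.481, -0.002]
wrist_force: [-2.0, -1.3, 5.2]
width: 0.156
grip_force: 27.4
```

```bash
python3 -c "
from h import *
st()"
```

```text
t 7.6 p [ 0.565  -0.1533  0.1096] psi 104.4 F [-2.  -1.3  5.2] M [-0.298  0.333  0.115] w 0.156 g 27.4 q6 -0.56
```

jog_arm(
  deltas=[0,0,0,0,0,0,-0.1,0,0,0,0,0,0,-0.1,0,0,-0.04,0,0,0,-0.1,0.016,-0.042,-0.04,0,0,8,-0.1,0.033,-0.084,-0.04,0,0,15.4,-0.1,0.033,-0.084,-0.04,0,0,15.4,-0.1,0.033,-0.084,-0.04,0,0,15.4,-0.1],
)

```text
time: 8.3
tool_pos: [0.4742, -0.1412, 0.1486]
tcp_rot: [-2.237, -2.204, 0.0]
wrist_force: [0.5, -0.7, 1.0]
width: 0.451
grip_force: 0.0
```

```bash
python3 -c "
from h import *
plan(*K[2][:2],.1105,89);st()"
```

```text
t 8.3 d [-0.0011  0.0014  0.0381] r [-0.  -0.   0.1] q6 -0.33 w 0.451 g 0.0 psi 89.1
t 8.3 p [ 0.4742 -0.1412  0.1486] psi 89.1 F [ 0.5 -0.7  1. ] M [-0.025 -0.003 -0.033] w 0.451 g 0.0 q6 -0.33
```

jog_arm(
  deltas=[0,0.001,0.02,0,0,0,-0.1,0,0.001,0.038,0,0,0,-0.1,0,0.001,0.038,0,0,0,-1,0,0.001,0.038,0,0,0,-1,0,0.001,0.038,0,0,0,-1,0,0.001,0.038,0,0,0,-1,0,0.001,0.038,0,0,0,-1,0,0.001,0.038,0,0,0,-1],
)

```text
time: 9.1
tool_pos: [0.4758, -0.1416, 0.1108]
tcp_rot: [-2.238, -2.203, 0.002]
wrist_force: [-4.0, -1.3, -5.9]
width: 0.154
grip_force: 28.3
```

```bash
python3 -c "
from h import *
st()"
```

```text
t 9.1 p [ 0.4758 -0.1416  0.1108] psi 89.1 F [-4.  -1.3 -5.9] M [-0.159  0.518 -0.026] w 0.154 g 28.3 q6 -0.32
```

jog_arm(
  deltas=[0,0,0,0,0,3.5,-1,0,0,0,0,0,7,-1],
)

```text
time: 9.3
tool_pos: [0.4758, -0.1416, 0.1106]
tcp_rot: [-2.371, -2.059, 0.002]
wrist_force: [-2.7, -0.1, -7.8]
width: 0.153
grip_force: 28.1
```

```bash
python3 -c "
from h import *
st()"
```

```text
t 9.3 p [ 0.4758 -0.1416  0.1106] psi 82.0 F [-2.7 -0.1 -7.8] M [-0.212  0.511  0.035] w 0.153 g 28.1 q6 -0.2
```

jog_arm(
  deltas=[0,0,0,0,0,3.5,-1],
)

```text
time: 9.4
tool_pos: [0.4757, -0.1416, 0.1105]
tcp_rot: [-2.433, -1.986, 0.002]
wrist_force: [-3.6, -0.7, -8.4]
width: 0.153
grip_force: 28.0
```

```bash
python3 -c "
from h import *
st()"
```

```text
t 9.4 p [ 0.4757 -0.1416  0.1105] psi 78.5 F [-3.6 -0.7 -8.4] M [-0.257  0.389  0.042] w 0.153 g 28.0 q6 -0.14
```

jog_arm(
  deltas=[0,0,0,0,0,3.5,-1],
)

```text
time: 9.5
tool_pos: [0.4757, -0.1416, 0.1104]
tcp_rot: [-2.492, -1.911, 0.002]
wrist_force: [-2.7, -1.0, -9.6]
width: 0.158
grip_force: 27.9
```

```bash
python3 -c "
from h import *
st()"
```

```text
t 9.5 p [ 0.4757 -0.1416  0.1104] psi 75.0 F [-2.7 -1.  -9.6] M [-0.301  0.345  0.112] w 0.158 g 27.9 q6 -0.08
```

jog_arm(
  deltas=[0,0,0,0,0,3.5,-1],
)

```text
time: 9.6
tool_pos: [0.4757, -0.1417, 0.1104]
tcp_rot: [-2.55, -1.834, 0.002]
wrist_force: [-3.6, -2.1, -10.0]
width: 0.155
grip_force: 27.8
```

```bash
python3 -c "
from h import *
st()"
```

```text
t 9.6 p [ 0.4757 -0.1417  0.1104] psi 71.5 F [ -3.6  -2.1 -10. ] M [-0.258  0.33   0.068] w 0.155 g 27.8 q6 -0.02
```

jog_arm(
  deltas=[0,0,0.0003,0,0,3.5,-1],
)

```text
time: 9.7
tool_pos: [0.4757, -0.1417, 0.1102]
tcp_rot: [-2.604, -1.755, 0.002]
wrist_force: [-3.4, -1.9, -7.0]
width: 0.153
grip_force: 28.2
```

```bash
python3 -c "
from h import *
st()"
```

```text
t 9.7 p [ 0.4757 -0.1417  0.1102] psi 68.0 F [-3.4 -1.9 -7. ] M [-0.202  0.556  0.037] w 0.153 g 28.2 q6 0.05
```

jog_arm(
  deltas=[0,0,0.0003,0,0,3.5,-1],
)

```text
time: 9.8
tool_pos: [0.4757, -0.1417, 0.1101]
tcp_rot: [-2.657, -1.675, 0.002]
wrist_force: [-4.2, -1.8, -5.5]
width: 0.154
grip_force: 28.4
```

```bash
python3 -c "
from h import *
st()"
```

```text
t 9.8 p [ 0.4757 -0.1417  0.1101] psi 64.5 F [-4.2 -1.8 -5.5] M [-0.26   0.683  0.119] w 0.154 g 28.4 q6 0.11
```

jog_arm(
  deltas=[0,0,0.0002,0,0,3.5,-1],
)

```text
time: 9.9
tool_pos: [0.4757, -0.1417, 0.11]
tcp_rot: [-2.707, -1.593, 0.002]
wrist_force: [-4.1, -1.2, -5.4]
width: 0.155
grip_force: 28.4
```

```bash
python3 -c "
from h import *
st()"
```

```text
t 9.9 p [ 0.4757 -0.1417  0.11  ] psi 61.0 F [-4.1 -1.2 -5.4] M [-0.259  0.708  0.027] w 0.155 g 28.4 q6 0.17
```

jog_arm(
  deltas=[0,0,0.0002,0,0,3.5,-1],
)

```text
time: 10.0
tool_pos: [0.4757, -0.1417, 0.1099]
tcp_rot: [-2.754, -1.51, 0.002]
wrist_force: [-5.2, -1.6, -4.6]
width: 0.154
grip_force: 28.5
```

```bash
python3 -c "
from h import *
st()"
```

```text
t 10.0 p [ 0.4757 -0.1417  0.1099] psi 57.5 F [-5.2 -1.6 -4.6] M [-0.247  0.712  0.104] w 0.154 g 28.5 q6 0.23
```

jog_arm(
  deltas=[0,0,0.0001,0,0,3.5,-1],
)

```text
time: 10.1
tool_pos: [0.4757, -0.1417, 0.1098]
tcp_rot: [-2.799, -1.425, 0.003]
wrist_force: [-5.1, -0.6, -5.9]
width: 0.155
grip_force: 28.4
```

```bash
python3 -c "
from h import *
st()"
```

```text
t 10.1 p [ 0.4757 -0.1417  0.1098] psi 54.0 F [-5.1 -0.6 -5.9] M [-0.258  0.733  0.034] w 0.155 g 28.4 q6 0.29
```

jog_arm(
  deltas=[0,0,0.0001,0,0,3.5,-1],
)

```text
time: 10.2
tool_pos: [0.4757, -0.1417, 0.1098]
tcp_rot: [-2.841, -1.339, 0.003]
wrist_force: [-5.0, -1.5, -5.1]
width: 0.152
grip_force: 28.5
```

```bash
python3 -c "
from h import *
st()"
```

```text
t 10.2 p [ 0.4757 -0.1417  0.1098] psi 50.5 F [-5.  -1.5 -5.1] M [-0.246  0.752  0.037] w 0.152 g 28.5 q6 0.35
```

jog_arm(
  deltas=[0,0,0.0001,0,0,3.5,-1],
)

```text
time: 10.3
tool_pos: [0.4757, -0.1417, 0.1097]
tcp_rot: [-2.881, -1.251, 0.003]
wrist_force: [-4.8, -1.7, -4.4]
width: 0.155
grip_force: 28.5
```

```bash
python3 -c "
from h import *
st()"
```

```text
t 10.3 p [ 0.4757 -0.1417  0.1097] psi 47.0 F [-4.8 -1.7 -4.4] M [-0.224  0.771  0.105] w 0.155 g 28.5 q6 0.41
```

jog_arm(
  deltas=[0,0,0.0001,0,0,3.5,-1],
)

```text
time: 10.4
tool_pos: [0.4756, -0.1417, 0.1096]
tcp_rot: [-2.918, -1.163, 0.003]
wrist_force: [-4.9, -1.2, -4.5]
width: 0.156
grip_force: 28.5
```

```bash
python3 -c "
from h import *
st()"
```

```text
t 10.4 p [ 0.4756 -0.1417  0.1096] psi 43.5 F [-4.9 -1.2 -4.5] M [-0.246  0.804  0.104] w 0.156 g 28.5 q6 0.47
```

jog_arm(
  deltas=[0,0,0.0001,0,0,3.5,-1],
)

```text
time: 10.5
tool_pos: [0.4756, -0.1417, 0.1095]
tcp_rot: [-2.952, -1.073, 0.003]
wrist_force: [-5.2, -1.0, -4.2]
width: 0.156
grip_force: 28.6
```

```bash
python3 -c "
from h import *
st()"
```

```text
t 10.5 p [ 0.4756 -0.1417  0.1095] psi 40.0 F [-5.2 -1.  -4.2] M [-0.239  0.773  0.148] w 0.156 g 28.6 q6 0.53
```

jog_arm(
  deltas=[0,0,0.0001,0,0,3.5,-1],
)

```text
time: 10.6
tool_pos: [0.4756, -0.1417, 0.1095]
tcp_rot: [-2.983, -0.983, 0.003]
wrist_force: [-4.8, -1.7, -4.5]
width: 0.154
grip_force: 28.6
```

```bash
python3 -c "
from h import *
st()"
```

```text
t 10.6 p [ 0.4756 -0.1417  0.1095] psi 36.5 F [-4.8 -1.7 -4.5] M [-0.286  0.772  0.153] w 0.154 g 28.6 q6 0.6
```

jog_arm(
  deltas=[0,0,0,0,0,0,-0.1,0,0,0,0,0,0,-0.1,0,0,-0.04,0,0,0,-0.1,0.043,-0.001,-0.04,0,0,-1.5,-0.1,0.086,-0.002,-0.04,0,0,-1.5,-0.1,0.127,-0.003,-0.04,0,0,-1.5,-0.1,0.127,-0.003,-0.04,0,0,-1.5,-0.1,0.127,-0.003,-0.04,0,0,-1.5,-0.1],
)

```text
time: 11.4
tool_pos: [0.5785, -0.063, 0.1507]
tcp_rot: [2.967, 1.028, 0.004]
wrist_force: [-0.1, 0.1, -0.6]
width: 0.447
grip_force: 0.0
```

```bash
python3 -c "
from h import *
plan(*K[4][:2],.1105,38);st()"
```

```text
t 11.4 d [-0.0026 -0.0011  0.0402] r [ 0.1 -0.1  0.2] q6 0.75 w 0.447 g 0.0 psi 38.2
t 11.4 p [ 0.5785 -0.063   0.1507] psi 38.2 F [-0.1  0.1 -0.6] M [-0.035  0.002  0.014] w 0.447 g 0.0 q6 0.75
```

jog_arm(
  deltas=[-0.001,-0.001,0.02,0,0,0,-0.1,-0.001,-0.001,0.04,0,0,0,-0.1,-0.001,-0.001,0.04,0,0,0,-1,-0.001,-0.001,0.04,0,0,0,-1,-0.001,-0.001,0.04,0,0,0,-1,-0.001,-0.001,0.04,0,0,0,-1,-0.001,-0.001,0.04,0,0,0,-1,-0.001,-0.001,0.04,0,0,0,-1],
)

```text
time: 12.2
tool_pos: [0.5743, -0.0643, 0.1092]
tcp_rot: [2.969, 1.025, -0.004]
wrist_force: [-1.8, -5.4, -9.7]
width: 0.152
grip_force: 30.5
```

```bash
python3 -c "
from h import *
st()"
```

```text
t 12.2 p [ 0.5743 -0.0643  0.1092] psi 38.1 F [-1.8 -5.4 -9.7] M [-1.027  0.27   0.018] w 0.152 g 30.5 q6 0.75
```

jog_arm(
  deltas=[0,0,0,0,0,3.5,-1,0,0,0,0,0,7,-1],
)

```text
time: 12.4
tool_pos: [0.5742, -0.0641, 0.109]
tcp_rot: [3.027, 0.838, -0.004]
wrist_force: [-2.2, -4.9, -9.8]
width: 0.155
grip_force: 30.4
```

```bash
python3 -c "
from h import *
st()"
```

```text
t 12.4 p [ 0.5742 -0.0641  0.109 ] psi 30.9 F [-2.2 -4.9 -9.8] M [-0.874  0.27   0.059] w 0.155 g 30.4 q6 0.88
```

jog_arm(
  deltas=[0,0,0.0001,0,0,3.5,-1],
)

```text
time: 12.5
tool_pos: [0.5741, -0.064, 0.1089]
tcp_rot: [3.052, 0.745, -0.004]
wrist_force: [-2.2, -4.7, -8.9]
width: 0.155
grip_force: 30.5
```

```bash
python3 -c "
from h import *
st()"
```

```text
t 12.5 p [ 0.5741 -0.064   0.1089] psi 27.4 F [-2.2 -4.7 -8.9] M [-0.796  0.303  0.057] w 0.155 g 30.5 q6 0.94
```

jog_arm(
  deltas=[0,0,0.0001,0,0,3.5,-1],
)

```text
time: 12.6
tool_pos: [0.5741, -0.0639, 0.1088]
tcp_rot: [3.073, 0.652, -0.004]
wrist_force: [-2.0, -3.5, -8.8]
width: 0.154
grip_force: 30.5
```

```bash
python3 -c "
from h import *
st()"
```

```text
t 12.6 p [ 0.5741 -0.0639  0.1088] psi 23.9 F [-2.  -3.5 -8.8] M [-0.774  0.339  0.084] w 0.154 g 30.5 q6 1.0
```

jog_arm(
  deltas=[0,0,0.0001,0,0,3.5,-1],
)

```text
time: 12.7
tool_pos: [0.574, -0.0638, 0.1087]
tcp_rot: [-3.092, -0.557, 0.005]
wrist_force: [-2.6, -3.7, -8.4]
width: 0.155
grip_force: 30.5
```

```bash
python3 -c "
from h import *
st()"
```

```text
t 12.7 p [ 0.574  -0.0638  0.1087] psi 20.4 F [-2.6 -3.7 -8.4] M [-0.722  0.361  0.057] w 0.155 g 30.5 q6 1.06
```

jog_arm(
  deltas=[0,0,0.0002,0,0,3.5,-1],
)

```text
time: 12.8
tool_pos: [0.574, -0.0637, 0.1086]
tcp_rot: [-3.107, -0.463, 0.005]
wrist_force: [-2.7, -3.9, -7.0]
width: 0.155
grip_force: 30.7
```

```bash
python3 -c "
from h import *
st()"
```

```text
t 12.8 p [ 0.574  -0.0637  0.1086] psi 16.9 F [-2.7 -3.9 -7. ] M [-0.686  0.453  0.047] w 0.155 g 30.7 q6 1.12
```

jog_arm(
  deltas=[0,0,0.0002,0,0,3.5,-1],
)

```text
time: 12.9
tool_pos: [0.574, -0.0637, 0.1085]
tcp_rot: [-3.12, -0.368, 0.005]
wrist_force: [-3.7, -3.2, -6.8]
width: 0.153
grip_force: 30.8
```

```bash
python3 -c "
from h import *
st()"
```

```text
t 12.9 p [ 0.574  -0.0637  0.1085] psi 13.4 F [-3.7 -3.2 -6.8] M [-0.608  0.541  0.128] w 0.153 g 30.8 q6 1.18
```

jog_arm(
  deltas=[0,0,0.0002,0,0,3.5,-1],
)

```text
time: 13.0
tool_pos: [0.574, -0.0635, 0.1084]
tcp_rot: [-3.13, -0.272, 0.005]
wrist_force: [-4.1, -2.8, -5.1]
width: 0.151
grip_force: 31.0
```

```bash
python3 -c "
from h import *
st()"
```

```text
t 13.0 p [ 0.574  -0.0635  0.1084] psi 9.9 F [-4.1 -2.8 -5.1] M [-0.59   0.52   0.102] w 0.151 g 31.0 q6 1.24
```

jog_arm(
  deltas=[0,0,0.0002,0,0,3.5,-1],
)

```text
time: 13.1
tool_pos: [0.574, -0.0634, 0.1084]
tcp_rot: [-3.136, -0.177, 0.005]
wrist_force: [-3.7, -2.5, -3.8]
width: 0.154
grip_force: 31.1
```

```bash
python3 -c "
from h import *
st()"
```

```text
t 13.1 p [ 0.574  -0.0634  0.1084] psi 6.4 F [-3.7 -2.5 -3.8] M [-0.46   0.645  0.129] w 0.154 g 31.1 q6 1.31
```

jog_arm(
  deltas=[0,0,0.0001,0,0,3.5,-1],
)

```text
time: 13.2
tool_pos: [0.5739, -0.0633, 0.1083]
tcp_rot: [-3.14, -0.081, 0.005]
wrist_force: [-3.5, -2.1, -5.6]
width: 0.16
grip_force: 31.2
```

```bash
python3 -c "
from h import *
st()"
```

```text
t 13.2 p [ 0.5739 -0.0633  0.1083] psi 2.9 F [-3.5 -2.1 -5.6] M [-0.372  0.591  0.148] w 0.16 g 31.2 q6 1.37
```

jog_arm(
  deltas=[0,0,0,0,0,0,-0.1,0,0,0,0,0,0,-0.1,0,0,-0.04,0,0,0,-0.1,0,0,-0.04,0,0,0,-0.1],
)

```text
time: 13.6
tool_pos: [0.5805, -0.0638, 0.1553]
tcp_rot: [3.139, 0.086, 0.02]
wrist_force: [1.5, 0.0, 0.1]
width: 0.456
grip_force: 0.0
```

```bash
python3 -c "
from h import *
st();plan(.4869,-.0527,.15,139);plan(.4869,-.0527,.15,-41)"
```

```text
t 13.6 p [ 0.5805 -0.0638  0.1553] psi 3.1 F [1.5 0.  0.1] M [-0.024 -0.063 -0.006] w 0.456 g 0.0 q6 1.36
t 13.6 d [-0.0929 -0.0162  0.0041] r [   0.9   -0.2 -135.9] q6 1.36 w 0.456 g 0.0 psi 3.1
t 13.6 d [-0.0929 -0.0162  0.0041] r [-0.2 -0.7 44.1] q6 1.36 w 0.456 g 0.0 psi 3.1
```

jog_arm(
  deltas=[-0.03,-0.005,0,0,0,-8.5,-0.1,-0.06,-0.01,0,0,0,-17,-0.1,-0.092,-0.015,0,0,0,-25.5,-0.1,-0.092,-0.015,0,0,0,-34,-0.1,-0.092,-0.015,0,0,0,-42.5,-0.1,-0.092,-0.015,0,0,0,-51,-0.1,-0.092,-0.015,0,0,0,-59.5,-0.1,-0.092,-0.015,0,0,0,-68,-0.1],
)

```text
time: 14.4
tool_pos: [0.4843, -0.0533, 0.1501]
tcp_rot: [2.548, 1.834, 0.005]
wrist_force: [-0.2, -0.8, -0.1]
width: 0.449
grip_force: 0.0
```

jog_arm(
  deltas=[0,0,0,0,0,-8.5,-0.1,0,0,0,0,0,-17,-0.1,0,0,0,0,0,-25.5,-0.1,0,0,0,0,0,-34,-0.1,0,0,0,0,0,-42.5,-0.1,0,0,0,0,0,-51,-0.1,0,0,0,0,0,-59.5,-0.1,0,0,0,0,0,-68,-0.1],
)

```text
time: 15.2
tool_pos: [0.4843, -0.0533, 0.15]
tcp_rot: [1.087, 2.944, 0.002]
wrist_force: [0.4, -0.3, 0.1]
width: 0.45
grip_force: 0.0
```

jog_arm(
  deltas=[0,0,0,0,0,0,-0.1,0,0,0,0,0,0,-0.1],
)

```text
time: 15.4
tool_pos: [0.4836, -0.0534, 0.1494]
tcp_rot: [1.102, 2.94, 0.001]
wrist_force: [0.1, -0.5, 0.5]
width: 0.451
grip_force: 0.0
```

```bash
python3 -c "
from h import *
st();plan(.4869,-.0527,.1095,139)
c=read_camera('side');k=proj(c,[.523,-.10,.08])[0].astype(int);cv2.imwrite('pics/s3.png',cv2.resize(c['color'][k[1]-58:k[1]+58,k[0]-70:k[0]+70],None,fx=5,fy=5,interpolation=2))"
```

```text
t 15.4 p [ 0.4836 -0.0534  0.1494] psi 138.9 F [ 0.1 -0.5  0.5] M [ 0.063 -0.024 -0.062] w 0.451 g 0.0 q6 -1.01
t 15.4 d [-0.0019  0.0026  0.0399] r [ 0.1  0.1 -0.1] q6 -1.01 w 0.451 g 0.0 psi 138.9
```

View pics/s3.png

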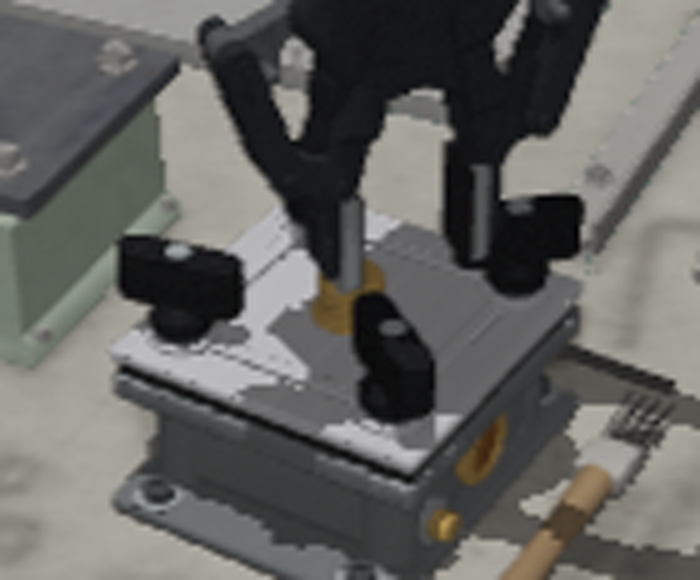

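The picture shows the gripper above knob 1 (bar at about (395,350)), with the pads parallel to the bar and the cover lying even. Next I descend and check its moment.

jog_arm(
  deltas=[-0.002,0.0025,0.02,0,0,0,-0.1,-0.002,0.0025,0.04,0,0,0,-0.1,-0.002,0.0025,0.04,0,0,0,-1,-0.002,0.0025,0.04,0,0,0,-1,-0.002,0.0025,0.04,0,0,0,-1,-0.002,0.0025,0.04,0,0,0,-1,-0.002,0.0025,0.04,0,0,0,-1,-0.002,0.0025,0.04,0,0,0,-1],
)

```text
time: 16.25
tool_pos: [0.4856, -0.0518, 0.108]
tcp_rot: [-1.1, -2.942, -0.003]
wrist_force: [2.2, 4.4, -9.3]
width: 0.158
grip_force: 30.1
```

```bash
python3 -c "
from h import *
st()"
```

```text
t 16.25 p [ 0.4856 -0.0518  0.108 ] psi 139.0 F [ 2.2  4.4 -9.3] M [ 0.656 -0.394  0.003] w 0.158 g 30.1 q6 -1.02
```

jog_arm(
  deltas=[0,0,0,0,0,2,-1],
)

```text
time: 16.35
tool_pos: [0.4856, -0.0518, 0.108]
tcp_rot: [-1.151, -2.922, -0.002]
wrist_force: [3.1, 5.2, -10.7]
width: 0.154
grip_force: 30.1
```

```bash
python3 -c "
from h import *
st()"
```

```text
t 16.35 p [ 0.4856 -0.0518  0.108 ] psi 137.0 F [  3.1   5.2 -10.7] M [ 0.647 -0.42   0.176] w 0.154 g 30.1 q6 -0.98
```

jog_arm(
  deltas=[0,0,0,0,0,2,-1],
)

```text
time: 16.45
tool_pos: [0.4856, -0.0518, 0.108]
tcp_rot: [-1.203, -2.901, -0.002]
wrist_force: [3.7, 5.4, -11.5]
width: 0.156
grip_force: 30.1
```

```bash
python3 -c "
from h import *
st()"
```

```text
t 16.45 p [ 0.4856 -0.0518  0.108 ] psi 135.0 F [  3.7   5.4 -11.5] M [ 0.727 -0.456  0.138] w 0.156 g 30.1 q6 -0.94
```

jog_arm(
  deltas=[0,0,0,0,0,2,-1],
)

```text
time: 16.55
tool_pos: [0.4856, -0.0518, 0.1079]
tcp_rot: [-1.254, -2.88, -0.002]
wrist_force: [2.7, 4.9, -11.9]
width: 0.155
grip_force: 30.0
```

```bash
python3 -c "
from h import *
st()"
```

```text
t 16.55 p [ 0.4856 -0.0518  0.1079] psi 133.0 F [  2.7   4.9 -11.9] M [ 0.663 -0.484  0.199] w 0.155 g 30.0 q6 -0.91
```

jog_arm(
  deltas=[0,0,0.0002,0,0,2,-1],
)

```text
time: 16.65
tool_pos: [0.4856, -0.0518, 0.1078]
tcp_rot: [-1.304, -2.857, -0.002]
wrist_force: [3.2, 4.5, -9.6]
width: 0.156
grip_force: 30.3
```

```bash
python3 -c "
from h import *
st()"
```

```text
t 16.65 p [ 0.4856 -0.0518  0.1078] psi 131.0 F [ 3.2  4.5 -9.6] M [ 0.822 -0.383  0.182] w 0.156 g 30.3 q6 -0.87
```

jog_arm(
  deltas=[0,0,0.0002,0,0,2,-1],
)

```text
time: 16.75
tool_pos: [0.4857, -0.0518, 0.1078]
tcp_rot: [-1.353, -2.834, -0.003]
wrist_force: [1.7, 4.8, -7.9]
width: 0.152
grip_force: 30.4
```

```bash
python3 -c "
from h import *
st()"
```

```text
t 16.75 p [ 0.4857 -0.0518  0.1078] psi 129.0 F [ 1.7  4.8 -7.9] M [ 0.77  -0.305  0.193] w 0.152 g 30.4 q6 -0.84
```

jog_arm(
  deltas=[0,0,0.0002,0,0,2,-1],
)

```text
time: 16.85
tool_pos: [0.4857, -0.0517, 0.1078]
tcp_rot: [-1.403, -2.81, -0.003]
wrist_force: [2.4, 5.7, -7.0]
width: 0.151
grip_force: 30.6
```

```bash
python3 -c "
from h import *
st()"
```

```text
t 16.85 p [ 0.4857 -0.0517  0.1078] psi 127.0 F [ 2.4  5.7 -7. ] M [ 0.818 -0.239  0.143] w 0.151 g 30.6 q6 -0.8
```

jog_arm(
  deltas=[0,0,0.0002,0,0,2,-1],
)

```text
time: 16.95
tool_pos: [0.4857, -0.0517, 0.1077]
tcp_rot: [-1.451, -2.785, -0.003]
wrist_force: [2.1, 5.4, -7.0]
width: 0.157
grip_force: 30.7
```

```bash
python3 -c "
from h import *
st()"
```

```text
t 16.95 p [ 0.4857 -0.0517  0.1077] psi 125.0 F [ 2.1  5.4 -7. ] M [ 0.845 -0.122  0.161] w 0.157 g 30.7 q6 -0.77
```

jog_arm(
  deltas=[0,0,0.0001,0,0,2,-1],
)

```text
time: 17.05
tool_pos: [0.4858, -0.0517, 0.1077]
tcp_rot: [-1.5, -2.759, -0.003]
wrist_force: [0.7, 6.2, -6.1]
width: 0.155
grip_force: 30.7
```

```bash
python3 -c "
from h import *
st()"
```

```text
t 17.05 p [ 0.4858 -0.0517  0.1077] psi 123.0 F [ 0.7  6.2 -6.1] M [ 0.816 -0.15   0.14 ] w 0.155 g 30.7 q6 -0.73
```

jog_arm(
  deltas=[0,0,0.0001,0,0,2,-1],
)

```text
time: 17.15
tool_pos: [0.4858, -0.0517, 0.1077]
tcp_rot: [-1.548, -2.733, -0.003]
wrist_force: [0.9, 5.4, -6.8]
width: 0.156
grip_force: 30.7
```

```bash
python3 -c "
from h import *
st()"
```

```text
t 17.15 p [ 0.4858 -0.0517  0.1077] psi 121.0 F [ 0.9  5.4 -6.8] M [ 0.878 -0.197  0.172] w 0.156 g 30.7 q6 -0.7
```

jog_arm(
  deltas=[0,0,0.0001,0,0,2,-1],
)

```text
time: 17.25
tool_pos: [0.4858, -0.0516, 0.1076]
tcp_rot: [-1.595, -2.705, -0.003]
wrist_force: [1.0, 5.9, -5.6]
width: 0.157
grip_force: 30.8
```

```bash
python3 -c "
from h import *
st()"
```

```text
t 17.25 p [ 0.4858 -0.0516  0.1076] psi 119.0 F [ 1.   5.9 -5.6] M [ 0.895 -0.153  0.152] w 0.157 g 30.8 q6 -0.66
```

jog_arm(
  deltas=[0,0,0.0001,0,0,2,-1],
)

```text
time: 17.35
tool_pos: [0.4858, -0.0516, 0.1076]
tcp_rot: [-1.642, -2.677, -0.003]
wrist_force: [2.1, 5.0, -5.0]
width: 0.156
grip_force: 30.8
```

```bash
python3 -c "
from h import *
st()"
```

```text
t 17.35 p [ 0.4858 -0.0516  0.1076] psi 117.0 F [ 2.1  5.  -5. ] M [ 0.892 -0.081  0.193] w 0.156 g 30.8 q6 -0.63
```

jog_arm(
  deltas=[0,0,0.0001,0,0,2,-1],
)

```text
time: 17.45
tool_pos: [0.4858, -0.0516, 0.1075]
tcp_rot: [-1.689, -2.648, -0.003]
wrist_force: [0.6, 5.8, -4.5]
width: 0.153
grip_force: 30.9
```

```bash
python3 -c "
from h import *
st()"
```

```text
t 17.45 p [ 0.4858 -0.0516  0.1075] psi 115.0 F [ 0.6  5.8 -4.5] M [ 0.959 -0.091  0.172] w 0.153 g 30.9 q6 -0.6
```

jog_arm(
  deltas=[0,0,0.0001,0,0,2,-1],
)

```text
time: 17.55
tool_pos: [0.4859, -0.0516, 0.1075]
tcp_rot: [-1.735, -2.618, -0.003]
wrist_force: [0.6, 6.0, -3.4]
width: 0.158
grip_force: 30.9
```

```bash
python3 -c "
from h import *
st()"
```

```text
t 17.55 p [ 0.4859 -0.0516  0.1075] psi 113.0 F [ 0.6  6.  -3.4] M [ 0.896 -0.046  0.177] w 0.158 g 30.9 q6 -0.56
```

jog_arm(
  deltas=[0,0,0,0,0,0,-0.1,0,0,0,0,0,0,-0.1,0,0,-0.04,0,0,0,-0.1,-0.042,0.011,-0.04,0,0,4,-0.1,-0.084,0.022,-0.04,0,0,8.6,-0.1,-0.125,0.0335,-0.04,0,0,8.6,-0.1,-0.125,0.0335,-0.04,0,0,8.6,-0.1,-0.125,0.0335,-0.04,0,0,8.6,-0.1],
)

```text
time: 18.35
tool_pos: [0.5661, -0.1558, 0.1475]
tcp_rot: [1.925, 2.482, -0.0]
wrist_force: [0.1, 0.1, -1.0]
width: 0.447
grip_force: 0.0
```

jog_arm(
  deltas=[0,0,0,0,0,0,-0.1],
)

```text
time: 18.45
tool_pos: [0.5649, -0.1544, 0.147]
tcp_rot: [-1.923, -2.483, 0.0]
wrist_force: [-0.2, -0.1, -0.6]
width: 0.449
grip_force: 0.0
```

```bash
python3 -c "
from h import *
st();plan(.5654,-.1532,.1100,104.4)"
```

```text
t 18.45 p [ 0.5649 -0.1544  0.147 ] psi 104.5 F [-0.2 -0.1 -0.6] M [ 0.052 -0.028 -0.006] w 0.449 g 0.0 q6 -0.56
t 18.45 d [0.001  0.0008 0.037 ] r [-0.  -0.   0.1] q6 -0.56 w 0.449 g 0.0 psi 104.5
```

jog_arm(
  deltas=[0.001,0.001,0.02,0,0,0,-0.1,0.001,0.001,0.0375,0,0,0,-0.1,0.001,0.001,0.0375,0,0,0,-1,0.001,0.001,0.0375,0,0,0,-1,0.001,0.001,0.0375,0,0,0,-1,0.001,0.001,0.0375,0,0,0,-1,0.001,0.001,0.0375,0,0,0,-1,0.001,0.001,0.0375,0,0,0,-1],
)

```text
time: 19.25
tool_pos: [0.565, -0.1525, 0.1091]
tcp_rot: [-1.922, -2.481, 0.001]
wrist_force: [-4.2, 4.7, -3.9]
width: 0.157
grip_force: 30.4
```

```bash
python3 -c "
from h import *
st()"
```

```text
t 19.25 p [ 0.565  -0.1525  0.1091] psi 104.5 F [-4.2  4.7 -3.9] M [0.627 0.66  0.002] w 0.157 g 30.4 q6 -0.56
```

jog_arm(
  deltas=[0,0,0,0,0,3,-1],
)

```text
time: 19.35
tool_pos: [0.5649, -0.1525, 0.1091]
tcp_rot: [-1.987, -2.429, 0.001]
wrist_force: [-3.9, 3.9, -4.1]
width: 0.157
grip_force: 30.4
```

```bash
python3 -c "
from h import *
st()"
```

```text
t 19.35 p [ 0.5649 -0.1525  0.1091] psi 101.4 F [-3.9  3.9 -4.1] M [0.665 0.729 0.155] w 0.157 g 30.4 q6 -0.51
```

jog_arm(
  deltas=[0,0,0,0,0,3,-1],
)

```text
time: 19.45
tool_pos: [0.565, -0.1525, 0.109]
tcp_rot: [-2.051, -2.375, 0.001]
wrist_force: [-4.6, 2.7, -4.1]
width: 0.155
grip_force: 30.3
```

```bash
python3 -c "
from h import *
st()"
```

```text
t 19.45 p [ 0.565  -0.1525  0.109 ] psi 98.4 F [-4.6  2.7 -4.1] M [0.675 0.671 0.153] w 0.155 g 30.3 q6 -0.45
```

jog_arm(
  deltas=[0,0,0.0001,0,0,3,-1],
)

```text
time: 19.55
tool_pos: [0.565, -0.1525, 0.1089]
tcp_rot: [-2.113, -2.32, 0.001]
wrist_force: [-3.3, 4.4, -4.2]
width: 0.154
grip_force: 30.4
```

```bash
python3 -c "
from h import *
st()"
```

```text
t 19.55 p [ 0.565  -0.1525  0.1089] psi 95.4 F [-3.3  4.4 -4.2] M [0.717 0.708 0.146] w 0.154 g 30.4 q6 -0.4
```

jog_arm(
  deltas=[0,0,0.0001,0,0,3,-1],
)

```text
time: 19.65
tool_pos: [0.565, -0.1525, 0.1089]
tcp_rot: [-2.173, -2.264, 0.001]
wrist_force: [-5.1, 4.4, -3.2]
width: 0.153
grip_force: 30.5
```

```bash
python3 -c "
from h import *
st()"
```

```text
t 19.65 p [ 0.565  -0.1525  0.1089] psi 92.4 F [-5.1  4.4 -3.2] M [0.706 0.684 0.215] w 0.153 g 30.5 q6 -0.35
```

jog_arm(
  deltas=[0,0,0.0001,0,0,3,-1],
)

```text
time: 19.75
tool_pos: [0.565, -0.1525, 0.1089]
tcp_rot: [-2.231, -2.207, 0.001]
wrist_force: [-4.7, 3.7, -3.9]
width: 0.16
grip_force: 30.5
```

```bash
python3 -c "
from h import *
st()"
```

```text
t 19.75 p [ 0.565  -0.1525  0.1089] psi 89.4 F [-4.7  3.7 -3.9] M [0.658 0.768 0.152] w 0.16 g 30.5 q6 -0.3
```

jog_arm(
  deltas=[0,0,0.0001,0,0,3,-1],
)

```text
time: 19.85
tool_pos: [0.565, -0.1525, 0.1088]
tcp_rot: [-2.288, -2.148, 0.002]
wrist_force: [-4.6, 3.8, -3.1]
width: 0.153
grip_force: 30.5
```

```bash
python3 -c "
from h import *
st()"
```

```text
t 19.85 p [ 0.565  -0.1525  0.1088] psi 86.4 F [-4.6  3.8 -3.1] M [0.737 0.755 0.144] w 0.153 g 30.5 q6 -0.24
```

jog_arm(
  deltas=[0,0,0.0001,0,0,3,-1],
)

```text
time: 19.95
tool_pos: [0.565, -0.1525, 0.1087]
tcp_rot: [-2.344, -2.087, 0.002]
wrist_force: [-4.5, 4.4, -2.1]
width: 0.155
grip_force: 30.5
```

```bash
python3 -c "
from h import *
st()"
```

```text
t 19.95 p [ 0.565  -0.1525  0.1087] psi 83.4 F [-4.5  4.4 -2.1] M [0.67  0.756 0.137] w 0.155 g 30.5 q6 -0.19
```

jog_arm(
  deltas=[0,0,0.0001,0,0,2,-1],
)

```text
time: 20.05
tool_pos: [0.565, -0.1526, 0.1087]
tcp_rot: [-2.38, -2.046, 0.002]
wrist_force: [-4.7, 5.2, -2.6]
width: 0.153
grip_force: 30.6
```

```bash
python3 -c "
from h import *
st()"
```

```text
t 20.05 p [ 0.565  -0.1526  0.1087] psi 81.4 F [-4.7  5.2 -2.6] M [0.701 0.808 0.203] w 0.153 g 30.6 q6 -0.16
```

jog_arm(
  deltas=[0,0,0.0001,0,0,3,-1],
)

```text
time: 20.15
tool_pos: [0.565, -0.1525, 0.1087]
tcp_rot: [-2.432, -1.983, 0.002]
wrist_force: [-4.9, 4.2, -2.3]
width: 0.158
grip_force: 30.6
```

```bash
python3 -c "
from h import *
st()"
```

```text
t 20.15 p [ 0.565  -0.1525  0.1087] psi 78.4 F [-4.9  4.2 -2.3] M [0.706 0.824 0.197] w 0.158 g 30.6 q6 -0.1
```

jog_arm(
  deltas=[0,0,0.0001,0,0,3,-1],
)

```text
time: 20.25
tool_pos: [0.5651, -0.1525, 0.1086]
tcp_rot: [-2.484, -1.919, 0.002]
wrist_force: [-5.2, 4.4, -2.5]
width: 0.155
grip_force: 30.6
```

```bash
python3 -c "
from h import *
st()"
```

```text
t 20.25 p [ 0.5651 -0.1525  0.1086] psi 75.4 F [-5.2  4.4 -2.5] M [0.7   0.833 0.198] w 0.155 g 30.6 q6 -0.05
```

jog_arm(
  deltas=[0,0,0,0,0,0,-0.1,0,0,0,0,0,0,-0.1,0,0,-0.04,0,0,0,-0.1,-0.006,-0.045,-0.04,0,0,8,-0.1,-0.012,-0.089,-0.04,0,0,16,-0.1,-0.012,-0.089,-0.04,0,0,24,-0.1,-0.012,-0.089,-0.04,0,0,32,-0.1,-0.012,-0.089,-0.04,0,0,38.9,-0.1],
)

```text
time: 21.05
tool_pos: [0.4784, -0.1436, 0.1506]
tcp_rot: [2.982, 0.977, 0.006]
wrist_force: [-0.3, 0.6, 0.9]
width: 0.444
grip_force: 0.0
```

jog_arm(
  deltas=[0,0,0,0,0,0,-0.1,0,0,0,0,0,0,-0.1],
)

```text
time: 21.25
tool_pos: [0.4783, -0.1433, 0.1498]
tcp_rot: [2.98, 0.99, 0.003]
wrist_force: [0.2, -0.0, 0.3]
width: 0.449
grip_force: 0.0
```

```bash
python3 -c "
from h import *
st();plan(.4757,-.1418,.1100,36.5)"
```

```text
t 21.25 p [ 0.4783 -0.1433  0.1498] psi 36.8 F [ 0.2 -0.   0.3] M [-0.005 -0.009 -0.055] w 0.449 g 0.0 q6 0.59
t 21.25 d [-0.0012 -0.0028  0.0398] r [ 0.1 -0.1  0.3] q6 0.59 w 0.449 g 0.0 psi 36.8
```

jog_arm(
  deltas=[-0.001,-0.0025,0.02,0,0,0,-0.1,-0.001,-0.0025,0.039,0,0,0,-0.1,-0.001,-0.0025,0.039,0,0,0,-1,-0.001,-0.0025,0.039,0,0,0,-1,-0.001,-0.0025,0.039,0,0,0,-1,-0.001,-0.0025,0.039,0,0,0,-1,-0.001,-0.0025,0.039,0,0,0,-1,-0.001,-0.0025,0.039,0,0,0,-1],
)

```text
time: 22.05
tool_pos: [0.4748, -0.1416, 0.1095]
tcp_rot: [2.982, 0.986, -0.0]
wrist_force: [2.3, -3.5, -12.0]
width: 0.157
grip_force: 29.4
```

```bash
python3 -c "
from h import *
st()"
```

```text
t 22.05 p [ 0.4748 -0.1416  0.1095] psi 36.6 F [  2.3  -3.5 -12. ] M [-0.626 -0.257  0.018] w 0.157 g 29.4 q6 0.59
```

jog_arm(
  deltas=[0,0,0,0,0,3,-1],
)

```text
time: 22.15
tool_pos: [0.4747, -0.1416, 0.1095]
tcp_rot: [3.008, 0.906, -0.0]
wrist_force: [2.1, -3.9, -12.0]
width: 0.147
grip_force: 29.4
```

```bash
python3 -c "
from h import *
st()"
```

```text
t 22.15 p [ 0.4747 -0.1416  0.1095] psi 33.5 F [  2.1  -3.9 -12. ] M [-0.593 -0.323  0.221] w 0.147 g 29.4 q6 0.65
```

jog_arm(
  deltas=[0,0,0,0,0,3,-1],
)

```text
time: 22.25
tool_pos: [0.4748, -0.1416, 0.1094]
tcp_rot: [3.031, 0.826, -0.0]
wrist_force: [1.8, -3.9, -12.2]
width: 0.153
grip_force: 29.3
```

```bash
python3 -c "
from h import *
st()"
```

```text
t 22.25 p [ 0.4748 -0.1416  0.1094] psi 30.5 F [  1.8  -3.9 -12.2] M [-0.557 -0.343  0.119] w 0.153 g 29.3 q6 0.7
```

jog_arm(
  deltas=[0,0,0.0001,0,0,3,-1],
)

```text
time: 22.35
tool_pos: [0.4747, -0.1415, 0.1094]
tcp_rot: [3.051, 0.746, -0.0]
wrist_force: [1.6, -2.9, -11.8]
width: 0.154
grip_force: 29.5
```

```bash
python3 -c "
from h import *
st()"
```

```text
t 22.35 p [ 0.4747 -0.1415  0.1094] psi 27.5 F [  1.6  -2.9 -11.8] M [-0.493 -0.275  0.197] w 0.154 g 29.5 q6 0.75
```

jog_arm(
  deltas=[0,0,0.0001,0,0,3,-1],
)

```text
time: 22.45
tool_pos: [0.4747, -0.1415, 0.1093]
tcp_rot: [3.07, 0.666, -0.0]
wrist_force: [1.5, -3.9, -10.8]
width: 0.154
grip_force: 29.5
```

```bash
python3 -c "
from h import *
st()"
```

```text
t 22.45 p [ 0.4747 -0.1415  0.1093] psi 24.5 F [  1.5  -3.9 -10.8] M [-0.509 -0.265  0.232] w 0.154 g 29.5 q6 0.8
```

jog_arm(
  deltas=[0,0,0.0001,0,0,3,-1],
)

```text
time: 22.55
tool_pos: [0.4748, -0.1415, 0.1093]
tcp_rot: [3.086, 0.585, -0.0]
wrist_force: [2.0, -2.9, -10.9]
width: 0.151
grip_force: 29.6
```

```bash
python3 -c "
from h import *
st()"
```

```text
t 22.55 p [ 0.4748 -0.1415  0.1093] psi 21.5 F [  2.   -2.9 -10.9] M [-0.503 -0.225  0.161] w 0.151 g 29.6 q6 0.86
```

jog_arm(
  deltas=[0,0,0.0001,0,0,2.5,-1],
)

```text
time: 22.65
tool_pos: [0.4748, -0.1415, 0.1092]
tcp_rot: [3.098, 0.518, -0.0]
wrist_force: [0.9, -3.3, -10.0]
width: 0.156
grip_force: 29.6
```

```bash
python3 -c "
from h import *
st()"
```

```text
t 22.65 p [ 0.4748 -0.1415  0.1092] psi 19.0 F [  0.9  -3.3 -10. ] M [-0.391 -0.21   0.163] w 0.156 g 29.6 q6 0.9
```

jog_arm(
  deltas=[0,0,0.0001,0,0,2.5,-1],
)

```text
time: 22.75
tool_pos: [0.4748, -0.1414, 0.1091]
tcp_rot: [3.109, 0.451, -0.0]
wrist_force: [1.5, -2.8, -9.8]
width: 0.156
grip_force: 29.6
```

```bash
python3 -c "
from h import *
st()"
```

```text
t 22.75 p [ 0.4748 -0.1414  0.1091] psi 16.5 F [ 1.5 -2.8 -9.8] M [-0.429 -0.197  0.198] w 0.156 g 29.6 q6 0.94
```

jog_arm(
  deltas=[0,0,0,0,0,0,-0.1,0,0,0,0,0,0,-0.1,0,0,-0.04,0,0,0,-0.1,0.04,-0.016,-0.04,0,0,7,-0.1,0.08,-0.032,-0.04,0,0,13.6,-0.1,0.1175,-0.0465,-0.04,0,0,13.6,-0.1,0.1175,-0.0465,-0.04,0,0,13.6,-0.1,0.1175,-0.0465,-0.04,0,0,13.6,-0.1],
)

```text
time: 23.55
tool_pos: [0.5751, -0.0626, 0.1501]
tcp_rot: [3.14, 0.085, 0.001]
wrist_force: [-0.7, 0.6, 0.2]
width: 0.45
grip_force: 0.0
```

jog_arm(
  deltas=[0,0,0,0,0,0,-0.1,0,0,0,0,0,0,-0.1],
)

```text
time: 23.75
tool_pos: [0.5733, -0.0639, 0.1493]
tcp_rot: [-3.141, -0.08, 0.001]
wrist_force: [-0.4, 0.1, 0.8]
width: 0.449
grip_force: 0.0
```

```bash
python3 -c "
from h import *
st();plan(.575,-.0635,.1095,2.9)"
```

```text
t 23.75 p [ 0.5733 -0.0639  0.1493] psi 2.9 F [-0.4  0.1  0.8] M [-0.017 -0.018 -0.028] w 0.449 g 0.0 q6 1.37
t 23.75 d [ 0.0017 -0.0003  0.0398] r [-0.  0.  0.] q6 1.37 w 0.449 g 0.0 psi 2.9
```

jog_arm(
  deltas=[0.002,0,0.02,0,0,0,-0.1,0.002,0,0.039,0,0,0,-0.1,0.002,0,0.039,0,0,0,-1,0.002,0,0.039,0,0,0,-1,0.002,0,0.039,0,0,0,-1,0.002,0,0.039,0,0,0,-1,0.002,0,0.039,0,0,0,-1,0.002,0,0.039,0,0,0,-1],
)

```text
time: 24.55
tool_pos: [0.5748, -0.0634, 0.1097]
tcp_rot: [3.14, 0.082, -0.005]
wrist_force: [-5.6, -0.3, -5.0]
width: 0.155
grip_force: 30.1
```

```bash
python3 -c "
from h import *
st()"
```

```text
t 24.55 p [ 0.5748 -0.0634  0.1097] psi 3.0 F [-5.6 -0.3 -5. ] M [-0.299  0.89   0.029] w 0.155 g 30.1 q6 1.37
```

jog_arm(
  deltas=[0,0,0,0,0,3,-1],
)

```text
time: 24.65
tool_pos: [0.5748, -0.0633, 0.1096]
tcp_rot: [3.141, -0.002, -0.005]
wrist_force: [-5.3, -0.7, -6.5]
width: 0.15
grip_force: 30.1
```

```bash
python3 -c "
from h import *
st()"
```

```text
t 24.65 p [ 0.5748 -0.0633  0.1096] psi -0.1 F [-5.3 -0.7 -6.5] M [-0.225  0.933  0.164] w 0.15 g 30.1 q6 1.42
```

jog_arm(
  deltas=[0,0,0,0,0,3,-1],
)

```text
time: 24.75
tool_pos: [0.5748, -0.0632, 0.1095]
tcp_rot: [3.14, -0.085, -0.005]
wrist_force: [-5.4, -1.3, -5.4]
width: 0.154
grip_force: 30.0
```

```bash
python3 -c "
from h import *
st()"
```

```text
t 24.75 p [ 0.5748 -0.0632  0.1095] psi -3.1 F [-5.4 -1.3 -5.4] M [-0.324  0.858  0.182] w 0.154 g 30.0 q6 1.47
```

jog_arm(
  deltas=[0,0,0.0001,0,0,3,-1],
)

```text
time: 24.85
tool_pos: [0.5748, -0.0632, 0.1095]
tcp_rot: [3.137, -0.168, -0.005]
wrist_force: [-4.8, -0.7, -5.1]
width: 0.157
grip_force: 30.2
```

```bash
python3 -c "
from h import *
st()"
```

```text
t 24.85 p [ 0.5748 -0.0632  0.1095] psi -6.1 F [-4.8 -0.7 -5.1] M [-0.292  0.926  0.129] w 0.157 g 30.2 q6 1.53
```

jog_arm(
  deltas=[0,0,0.0001,0,0,3,-1],
)

```text
time: 24.95
tool_pos: [0.5748, -0.0631, 0.1094]
tcp_rot: [3.131, -0.25, -0.005]
wrist_force: [-5.4, -0.4, -4.7]
width: 0.152
grip_force: 30.2
```

```bash
python3 -c "
from h import *
st()"
```

```text
t 24.95 p [ 0.5748 -0.0631  0.1094] psi -9.1 F [-5.4 -0.4 -4.7] M [-0.17  0.95  0.15] w 0.152 g 30.2 q6 1.58
```

jog_arm(
  deltas=[0,0,0.0001,0,0,3,-1],
)

```text
time: 25.05
tool_pos: [0.5748, -0.0631, 0.1094]
tcp_rot: [3.124, -0.332, -0.005]
wrist_force: [-5.7, 0.3, -4.8]
width: 0.157
grip_force: 30.2
```

```bash
python3 -c "
from h import *
st()"
```

```text
t 25.05 p [ 0.5748 -0.0631  0.1094] psi -12.1 F [-5.7  0.3 -4.8] M [-0.153  0.998  0.16 ] w 0.157 g 30.2 q6 1.63
```

jog_arm(
  deltas=[0,0,0.0001,0,0,3,-1],
)

```text
time: 25.15
tool_pos: [0.5748, -0.063, 0.1093]
tcp_rot: [3.114, -0.413, -0.005]
wrist_force: [-5.3, -0.4, -5.1]
width: 0.154
grip_force: 30.2
```

```bash
python3 -c "
from h import *
st()"
```

```text
t 25.15 p [ 0.5748 -0.063   0.1093] psi -15.1 F [-5.3 -0.4 -5.1] M [-0.094  0.999  0.143] w 0.154 g 30.2 q6 1.68
```

jog_arm(
  deltas=[0,0,0.0001,0,0,3,-1],
)

```text
time: 25.25
tool_pos: [0.5748, -0.063, 0.1093]
tcp_rot: [3.102, -0.495, -0.005]
wrist_force: [-5.3, 1.0, -4.9]
width: 0.152
grip_force: 30.3
```

```bash
python3 -c "
from h import *
st()"
```

```text
t 25.25 p [ 0.5748 -0.063   0.1093] psi -18.1 F [-5.3  1.  -4.9] M [-0.064  1.048  0.201] w 0.152 g 30.3 q6 1.74
```

jog_arm(
  deltas=[0,0,0.0001,0,0,3,-1],
)

```text
time: 25.35
tool_pos: [0.5748, -0.0629, 0.1092]
tcp_rot: [3.088, -0.576, -0.005]
wrist_force: [-6.2, -0.1, -5.0]
width: 0.155
grip_force: 30.3
```

```bash
python3 -c "
from h import *
st()"
```

```text
t 25.35 p [ 0.5748 -0.0629  0.1092] psi -21.1 F [-6.2 -0.1 -5. ] M [-0.051  1.051  0.189] w 0.155 g 30.3 q6 1.79
```

jog_arm(
  deltas=[0,0,0,0,0,1,-1],
)

```text
time: 25.45
tool_pos: [0.5749, -0.0629, 0.1092]
tcp_rot: [3.083, -0.602, -0.005]
wrist_force: [-6.4, 0.7, -4.9]
width: 0.157
grip_force: 30.2
```

```bash
python3 -c "
from h import *
st()"
```

```text
t 25.45 p [ 0.5749 -0.0629  0.1092] psi -22.1 F [-6.4  0.7 -4.9] M [-0.106  0.986  0.142] w 0.157 g 30.2 q6 1.8
```

jog_arm(
  deltas=[0,0,0.0001,0,0,2,-1],
)

```text
time: 25.55
tool_pos: [0.5749, -0.0628, 0.1092]
tcp_rot: [3.072, -0.655, -0.005]
wrist_force: [-6.0, -0.3, -5.2]
width: 0.152
grip_force: 30.4
```

```bash
python3 -c "
from h import *
st()"
```

```text
t 25.55 p [ 0.5749 -0.0628  0.1092] psi -24.1 F [-6.  -0.3 -5.2] M [0.01  1.05  0.178] w 0.152 g 30.4 q6 1.84
```

jog_arm(
  deltas=[0,0,0.0001,0,0,2,-1],
)

```text
time: 25.65
tool_pos: [0.5749, -0.0628, 0.1092]
tcp_rot: [3.06, -0.709, -0.005]
wrist_force: [-6.9, 0.7, -4.2]
width: 0.154
grip_force: 30.4
```

```bash
python3 -c "
from h import *
st()"
```

```text
t 25.65 p [ 0.5749 -0.0628  0.1092] psi -26.1 F [-6.9  0.7 -4.2] M [0.046 1.091 0.228] w 0.154 g 30.4 q6 1.87
```

jog_arm(
  deltas=[0,0,0,0,0,0,-0.1,0,0,0,0,0,0,-0.1,0,0,-0.04,0,0,0,-0.1,0,0,-0.04,0,0,0,-0.1],
)

```text
time: 26.05
tool_pos: [0.5819, -0.0639, 0.1565]
tcp_rot: [-3.06, 0.706, -0.021]
wrist_force: [1.4, 0.0, 1.3]
width: 0.45
grip_force: 0.0
```

jog_arm(
  deltas=[-0.042,0.015,0,0,0,-8.5,-0.1,-0.084,0.029,0,0,0,-17,-0.1,-0.084,0.029,0,0,0,-25.5,-0.1,-0.084,0.029,0,0,0,-34,-0.1,-0.084,0.029,0,0,0,-42.5,-0.1,-0.084,0.029,0,0,0,-51,-0.1,-0.084,0.029,0,0,0,-59.5,-0.1,-0.084,0.029,0,0,0,-68,-0.1],
)

```text
time: 26.85
tool_pos: [0.4901, -0.0526, 0.1511]
tcp_rot: [2.927, 1.134, 0.007]
wrist_force: [-0.0, -0.3, -0.1]
width: 0.452
grip_force: 0.0
```

jog_arm(
  deltas=[0,0,0,0,0,-8.5,-0.1,0,0,0,0,0,-17,-0.1,0,0,0,0,0,-25.5,-0.1,0,0,0,0,0,-34,-0.1,0,0,0,0,0,-42.5,-0.1,0,0,0,0,0,-51,-0.1,0,0,0,0,0,-59.5,-0.1,0,0,0,0,0,-68,-0.1],
)

```text
time: 27.65
tool_pos: [0.4901, -0.0526, 0.1511]
tcp_rot: [1.792, 2.575, 0.004]
wrist_force: [1.0, -0.5, 0.1]
width: 0.449
grip_force: 0.0
```

jog_arm(
  deltas=[0,0,0,0,0,-3,-0.1,0,0,0,0,0,-3,-0.1,0,0,0,0,0,-3,-0.1],
)

```text
time: 27.95
tool_pos: [0.4892, -0.0525, 0.1505]
tcp_rot: [1.735, 2.616, 0.002]
wrist_force: [-0.2, -0.3, -0.2]
width: 0.45
grip_force: 0.0
```

```bash
python3 -c "
from h import *
st();plan(.4868,-.0522,.1090,113)"
```

```text
t 27.95 p [ 0.4892 -0.0525  0.1505] psi 112.9 F [-0.2 -0.3 -0.2] M [-0.009  0.017 -0.019] w 0.45 g 0.0 q6 -0.56
t 27.95 d [ 0.0013 -0.0022  0.0415] r [ 0.1  0.1 -0.1] q6 -0.56 w 0.45 g 0.0 psi 112.9
```

Now a top-up check of knob 1, 1.5° at a time.

jog_arm(
  deltas=[0.001,-0.002,0.02,0,0,0,-0.1,0.001,-0.002,0.0405,0,0,0,-0.1,0.001,-0.002,0.0405,0,0,0,-1,0.001,-0.002,0.0405,0,0,0,-1,0.001,-0.002,0.0405,0,0,0,-1,0.001,-0.002,0.0405,0,0,0,-1,0.001,-0.002,0.0405,0,0,0,-1,0.001,-0.002,0.0405,0,0,0,-1],
)

```text
time: 28.75
tool_pos: [0.486, -0.0519, 0.1088]
tcp_rot: [1.735, 2.619, 0.001]
wrist_force: [4.9, 3.1, -12.0]
width: 0.153
grip_force: 30.2
```

```bash
python3 -c "
from h import *
st()"
```

```text
t 28.75 p [ 0.486  -0.0519  0.1088] psi 113.0 F [  4.9   3.1 -12. ] M [ 0.467 -0.708  0.096] w 0.153 g 30.2 q6 -0.56
```

jog_arm(
  deltas=[0,0,0,0,0,1.5,-1],
)

```text
time: 28.85
tool_pos: [0.4859, -0.0518, 0.1088]
tcp_rot: [-1.77, -2.596, -0.001]
wrist_force: [4.2, 2.9, -11.6]
width: 0.156
grip_force: 30.2
```

```bash
python3 -c "
from h import *
st()"
```

```text
t 28.85 p [ 0.4859 -0.0518  0.1088] psi 111.4 F [  4.2   2.9 -11.6] M [ 0.563 -0.684  0.152] w 0.156 g 30.2 q6 -0.53
```

jog_arm(
  deltas=[0,0,0,0,0,1.5,-1],
)

```text
time: 28.95
tool_pos: [0.4859, -0.0518, 0.1088]
tcp_rot: [-1.804, -2.572, -0.001]
wrist_force: [3.6, 3.1, -11.9]
width: 0.153
grip_force: 30.3
```

```bash
python3 -c "
from h import *
st()"
```

```text
t 28.95 p [ 0.4859 -0.0518  0.1088] psi 109.9 F [  3.6   3.1 -11.9] M [ 0.546 -0.641  0.275] w 0.153 g 30.3 q6 -0.51
```

jog_arm(
  deltas=[0,0,0,0,0,1.5,-1],
)

```text
time: 29.05
tool_pos: [0.486, -0.0518, 0.1087]
tcp_rot: [1.837, 2.548, 0.001]
wrist_force: [4.3, 2.8, -12.2]
width: 0.156
grip_force: 30.3
```

```bash
python3 -c "
from h import *
st()"
```

```text
t 29.05 p [ 0.486  -0.0518  0.1087] psi 108.4 F [  4.3   2.8 -12.2] M [ 0.54  -0.714  0.257] w 0.156 g 30.3 q6 -0.48
```

jog_arm(
  deltas=[0,0,0,0,0,1.5,-1],
)

```text
time: 29.15
tool_pos: [0.486, -0.0518, 0.1087]
tcp_rot: [1.87, 2.524, 0.001]
wrist_force: [5.1, 2.9, -12.9]
width: 0.153
grip_force: 30.2
```

```bash
python3 -c "
from h import *
st()"
```

```text
t 29.15 p [ 0.486  -0.0518  0.1087] psi 106.9 F [  5.1   2.9 -12.9] M [ 0.567 -0.801  0.199] w 0.153 g 30.2 q6 -0.45
```

jog_arm(
  deltas=[0,0,0,0,0,0,0,0,0,0,0,0,0,0,0,0,0,0,0,0,0,0,0,-0.04,0,0,0,0,0,0,-0.08,0,0,0,0,0,0,-0.1,0,0,0,0,0,0,-0.1,0,0,0,0],
)

```text
time: 29.85
tool_pos: [0.4889, -0.053, 0.214]
tcp_rot: [1.864, 2.518, 0.006]
wrist_force: [1.2, -0.6, 0.2]
width: 0.499
grip_force: 0.0
```

```bash
python3 -c "
from h import *
st()
c=read_camera('side');k=proj(c,[.523,-.10,.08])[0].astype(int);cv2.imwrite('pics/s4.png',cv2.resize(c['color'][k[1]-58:k[1]+58,k[0]-70:k[0]+70],None,fx=5,fy=5,interpolation=2))"
```

```text
t 29.85 p [ 0.4889 -0.053   0.214 ] psi 107.0 F [ 1.2 -0.6  0.2] M [-0.012  0.041  0.023] w 0.499 g 0.0 q6 -0.45
```

View pics/s4.png

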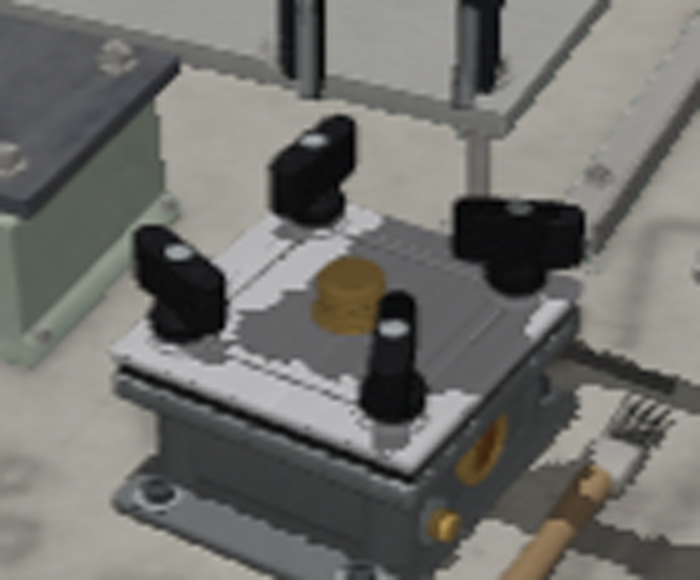

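The picture shows all four bars turned to where they were left, at about (180,290), (315,170), (520,240) and (395,360). The cover is even and the gripper is clear above it. Handing in.

```bash
python3 -c "
from workcell import finish_job
print(finish_job())"
```

```text
the job is handed in; nothing more can be done
None
```

I tightened all four knobs crosswise in two passes (order 1, 3, 2, 4), topped up knob 1 once more at the end, let go, and handed the job in at about 30 s; by my noisy moment readings each clamps at roughly 35–45 N and the first-pass snug was roughly 15–22 N, but finish_job gave no verdict.

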